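Comb the rusk sticks into rows

TASK

Slide the hand rake out of its hanger and use it to comb the scattered rusk sticks out from under the clear guard: reach in behind them and draw them to the open end of the pan, so that in each half the three sticks lie flat and straight across, side by side without gaps, close up against the end wall away from the guard. Then put the rake back into the hanger through its open end, slide it fully home and leave it hanging upright by its collar. Touch the rusks only with the rake, and do not knock the guard or disturb anything else on the table.

Things in the scene. Friction and masses are not known exactly. Their poses are not given: they have to be found in the camera images.
- rusk1: hard-baked rusk stick, golden brown with darker bands, 100 x 14 x 14 mm, 10 to 20 g; origin at its centre, x along its length; starts lying flat in the near (pan +y) half of the pan, turned up to 45 degrees away from lying across it
- rusk2: hard-baked rusk stick, golden brown with darker bands, 100 x 14 x 14 mm, 10 to 20 g; origin at its centre, x along its length; starts lying flat in the near (pan +y) half of the pan, turned up to 45 degrees away from lying across it
- rusk3: hard-baked rusk stick, golden brown with darker bands, 100 x 14 x 14 mm, 10 to 20 g; origin at its centre, x along its length; starts lying flat in the near (pan +y) half of the pan, turned up to 45 degrees away from lying across it
- rusk4: hard-baked rusk stick, golden brown with darker bands, 100 x 14 x 14 mm, 10 to 20 g; origin at its centre, x along its length; starts lying flat in the far (pan -y) half of the pan, turned up to 45 degrees away from lying across it
- rusk5: hard-baked rusk stick, golden brown with darker bands, 100 x 14 x 14 mm, 10 to 20 g; origin at its centre, x along its length; starts lying flat in the far (pan -y) half of the pan, turned up to 45 degrees away from lying across it
- rusk6: hard-baked rusk stick, golden brown with darker bands, 100 x 14 x 14 mm, 10 to 20 g; origin at its centre, x along its length; starts lying flat in the far (pan -y) half of the pan, turned up to 45 degrees away from lying across it
- tray: steel serving pan, fixed; origin under its centre on the table; x points along it, to the robot's left, to the end under the guard; y points to the robot, z up. Inside 250 (x) by 278 mm (y), floor 3 mm above the table, walls 25 mm high, rim 14 mm wide. A rib 6 mm wide, 20 mm high, along x at y = 0 makes a near and a far half, 136 mm wide each, centred at y = +71, -71 mm, three sticks in each
- guard: clear acrylic food guard, fixed over the pan's left (+x) end; frame the same as the pan's. Pane 5 mm thick, 368 mm wide (y); its upper, inner edge is at x = +72, z = 205 mm, and it slopes down to its outer edge at x = +172, z = 135 mm; 8 mm aluminium beads on both edges. Two 12 mm posts each side at y = +-178, x = 98 and 150 mm, on foot strips x 70 to 200 mm
- hanger_home (a point): the rake's home on its fixed hanger (left or right side of the table): a 6 mm steel fork plate on a post, top face 150 mm above the table. Point on the slot's axis at that face; x runs along the slot from the open end inwards, z up. Slot 24 mm wide, closed 1 mm behind the rake's neck here; prongs 26 mm wide, 70 mm forward; post 64 mm behind; base 8 mm thick, x -50 to 100, y +-65 mm
- hanger_mouth (a point): middle of the hanger slot's open end, 90 mm before the home point along its x, between the tips of two flared prongs (about 50 mm apart)
- rake_grip (a point): grip point on the wooden handle (20 x 20 mm) of the hand rake, 130 to 210 g in all; z up along the handle, y along the rake's head. The handle is free from 44 mm below (top of the steel collar) to 29 mm above. Starts hanging upright in the hanger, teeth down, collar on the plate, within 31 mm of home
- rake_collar (a point): middle of the underside of the rake's collar (36 mm across, 6 mm thick), 50 mm below the grip point along the handle; below it a round neck 16 mm thick, 80 mm long, leads to the head; axes as the grip's
- rake_teeth (a point): tip of the rake's middle tooth, 118 mm below and 23 mm to -x of the collar point, axes as the grip's. Seven round teeth 6 mm thick in a row along y, 15 mm pitch, stand 32 mm out of a head 102 x 16 x 16 mm centred 85 mm below the collar point. They point back to -x at 35 degrees to the handle: straight down when the handle's top leans 35 degrees towards -x
- bowl: white bowl, 180 mm across, 75 mm high, standing on the side of the table opposite the hanger; leave alone; origin under its centre
- jar: white jar with a brass lid, 68 mm across, 115 mm high; leave alone; origin under its centre
- tub: pale open plastic tub with a slice of bread, 110 x 170 x 60 mm; leave alone; origin under its centre
- lime: lime, 50 mm across, 46 mm high, in front of the pan; leave alone; origin under its centre
- dip_cup: small blue dip cup, 68 mm across, 38 mm high, in front of the pan; leave alone; origin under its centre
- spoon: steel spoon lying in front of the pan, about 20 cm long; leave alone
Things that resemble listed ones, but are neither listed nor needed, are in the scene too. Leave any green look-alike of the rusk5 alone. What is shaped like the rusk4 but turquoise is not meant.

How it is judged:
By the outcome, as a careful person would: the job done as asked, in the order asked, and still so for the second after the job is handed in, with the robot touching nothing.
It also fails if it takes over 70 s, if anything falls off the work surface, if the arm or the gripper's body presses on something with over 40 N, if the wrist force passes 120 N, or if a joint passes its speed limit or range.

ROBOT

A 7-joint arm with a two-finger parallel gripper is mounted at the origin on the work surface. World frame = base frame: x ahead of the robot, y to its left, z up, the work surface at z = 0. Lengths are in m, angles in rad, forces in N, time in s.
With the tool pointing down it reaches from about 0.4 to 0.85 m from the base axis. Payload 4.5 kg.
Tool frame: the origin (TCP) lies at the very end of the fingers, on their centre line; the grasp point (between the pads) lies 19 mm behind it (r.grip_point_offset is the distance from the TCP to the grasp point, in m); z points along the fingers, y is the line along which they close (so a half turn about z gives the same grasp; the last joint's range is limited). The gripper opens to 88 mm and grips with 3 to 60 N. Pads are 18 mm wide; open, the fingers measure 123 mm over their backs; the gripper's body (75 mm by 187 mm) begins 45 mm behind the grasp point.
Start: joints at [-1.269, 0.689, -0.195, 1.565, 0.157, 0.902, -0.215], TCP at [0.165, 0.603, 0.239] pointing down, gripper open.
Joint ranges: [-3.01, 3.01], [-0.46, 2.08], [-1.47, 1.51], [0.13, 2.56], [-1, 4.14], [0.04, 2.09], [-2.66, 2.66]. Speed limits (rad/s): [2.57, 2.57, 3.14, 3.14, 3.14, 3.14, 3.14].

INTERFACE

Orientations are given as a unit quaternion [x, y, z, w].
In Python, from plant import r gives the robot as it stands.
- The arm moves only by the tool carry_out, never from a script. Its argument "rows" is a list of rows, each a list of 3 entries, a list of its own where there are three numbers: the shift along the tool's x, y, z in cm, then the turn, a rotation vector about the tool's x, y, z in degrees, then the closure, from 0 (fully open) to 1 (shut). A call has 1 to 12 rows; each row is the pose to reach, as a shift and turn from the pose commanded when the call began, along the tool's axes at that moment; what a row does not reach only later rows make up. A row lasts 1/10 s, in which the tool goes at most 50 mm and 8.59 degrees, less where a joint would pass 70% of its speed; a pose out of reach is approached as far as the arm can. A call with a gripper value outside its range is refused whole. The fingers move at their own pace and stop on an object; "newtons" is the grip in N (left out, the last holds). Time passes only in rows, so rows that repeat a pose let the fingers close. It gives the time, the measured TCP pose, the force, the opening and the grip force at its end, in the units of the state.
- r.get_state(): the state, without advancing time (a new reading comes with each control period).
- r.snapshot(name): name is "side" or "top" or "wrist"; returns a dict with "image" (400x640x3 uint8, red, green, blue), "fx", "fy", "cx", "cy" (pixels), "pose" (4x4, takes a point from camera to world coordinates). Camera axes: x right, y up, looking along -z (the intrinsics and any distortion apply to the point x, -y, -z); pixel columns grow to the right and rows downward; lengths in m; the calibration is good to about 2 mm. The wrist camera is an equidistant fisheye: a pixel r from the principal point sees the ray r / f radians off the axis. A picture is of the moment at which its call begins. There is no depth.
- r.finish_job(): hands the job in; it is judged then, once.
The state is a dict: "clock": time; "q": joint angles; "qd": joint speeds; "joint_torque": joint torques, N m; "tool_pos": TCP position; "eef_rot": TCP orientation; "contact_force": force on the tool from outside, world axes, zero at the start; "moment": the same for the moment, N m; "opening": opening from 0.0 (shut) to 1.0 (fully open); "finger_force": force on a finger pad.
Only numpy, scipy, OpenCV 4.12 (cv2) and the standard library are available. Lean on these libraries where they do the work, as an engineer would, in place of code of your own. Each camera call takes 0.05 s, during which the arm holds its last target. There are 200 camera calls.

## Working session

There is one attempt and no reset: what is moved stays moved. The work goes in short steps, Python scripts to look and compute and a tool call to move; the robot and the scene stay as the last step left them, time stands still between calls to the robot, and variables do not carry over. Pictures are saved under pics/ and viewed, at most 10 in all, crops included, and the job is handed in when it is done.

Besides the shell and the picture viewer there is one more tool, called after "Emit:" as name(argument=value, ...), one argument or row to a line, values as JSON. carry_out: Moves the arm, as the interface text tells. Its arguments: {"type":"object","properties":{"rows":{"type":"array"},"newtons":{"type":"number"}},"required":["rows"]}

```bash
ls; mkdir -p pics; python3 - <<'E'
from plant import r
import cv2,numpy as np
print(r.get_state())
for n in("top","side"):
    s=r.snapshot(n); cv2.imwrite(f"pics/{n}0.png",cv2.resize(s["image"][:,:,::-1],(800,500),interpolation=cv2.INTER_CUBIC))
    cv2.imwrite(f"pics/raw_{n}0.png",s["image"][:,:,::-1])
    print(n,s["fx"],s["fy"],s["cx"],s["cy"],[k for k in s],np.array(s["pose"]).round(4).tolist())
E
```

```text
pics
{'clock': 0.0, 'q': array([-1.26919386,  0.68996879, -0.19453344,  1.56633992,  0.15732889,
        0.90246786, -0.21511556]), 'qd': array([ 0.00062634, -0.000591  ,  0.00013102, -0.00182351,  0.00040534,
       -0.00209209, -0.00032058]), 'joint_torque': array([-6.25281627e-04, -5.27553713e+01, -1.26732621e+00, -1.53431797e+01,
       -5.26981009e-02,  6.30484748e-03,  1.67551598e-04]), 'tool_pos': array([0.1652618 , 0.60211245, 0.23792109]), 'eef_rot': array([ 1.33451222e-01,  9.91054979e-01, -8.92578094e-04, -5.10242724e-05]), 'contact_force': array([-0.08083574, -0.34535914,  0.08178258]), 'moment': array([0.00422595, 0.00063848, 0.00195222]), 'finger_force': 0.0, 'opening': 0.9996826483493727}
top 415.43739901179777 415.43739901179777 318.07158703275473 200.5696346836782 ['image', 'fx', 'fy', 'cx', 'cy', 'pose'] [[0.006, 0.9911, -0.133, 0.3403], [-0.9999, 0.007, 0.0072, -0.0175], [0.0081, 0.133, 0.9911, 1.3286], [0.0, 0.0, 0.0, 1.0]]
side 505.8038314098707 505.8038314098707 326.93309073875156 201.17037354930312 ['image', 'fx', 'fy', 'cx', 'cy', 'pose'] [[-0.2672, -0.7939, 0.5462, 1.201], [0.9637, -0.2202, 0.1513, 0.1837], [0.0002, 0.5668, 0.8239, 1.2249], [0.0, 0.0, 0.0, 1.0]]
```

View pics/top0.png

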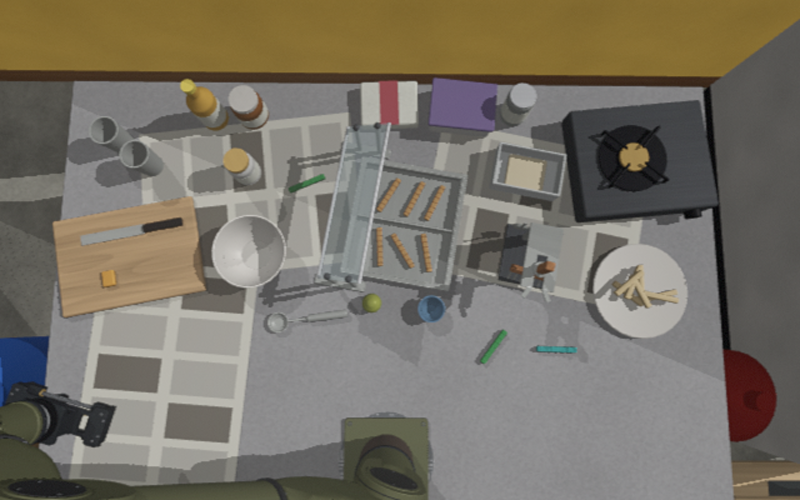

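View pics/side0.png

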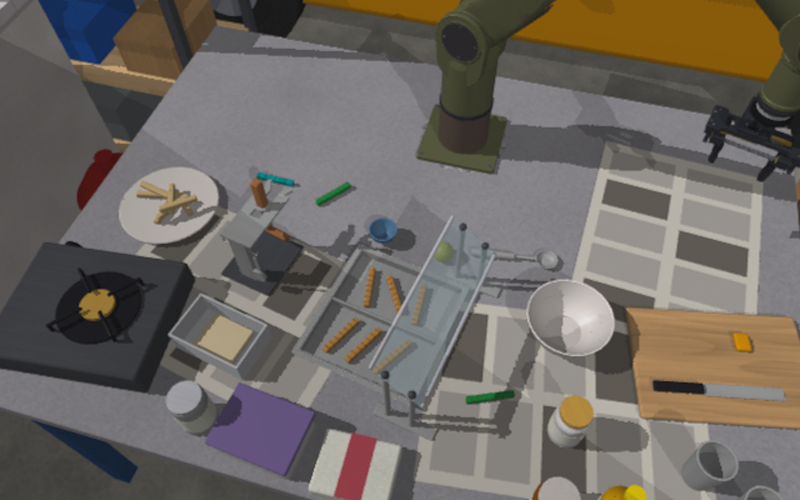

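```bash
cat > h.py <<'E'
import numpy as np,cv2
from scipy.spatial.transform import Rotation as R
def ray(s,u,v):
    P=np.array(s["pose"]);d=P[:3,:3]@np.array([(u-s["cx"])/s["fx"],-(v-s["cy"])/s["fy"],-1.]);return P[:3,3],d
def at_z(s,u,v,z):
    o,d=ray(s,u,v);return o+d*(z-o[2])/d[2]
def proj(s,X):
    P=np.array(s["pose"]);c=P[:3,:3].T@(np.asarray(X,float)-P[:3,3]);return np.array([s["cx"]+s["fx"]*c[0]/-c[2],s["cy"]+s["fy"]*c[1]/c[2]])
def tri(a,ua,b,ub):
    o1,d1=ray(a,*ua);o2,d2=ray(b,*ub);A=np.stack([d1,-d2],1);t=np.linalg.lstsq(A,o2-o1,rcond=None)[0]
    p,q=o1+d1*t[0],o2+d2*t[1];return (p+q)/2,np.linalg.norm(p-q)
E
python3 - <<'E'
import cv2
t=cv2.imread("pics/raw_top0.png");s=cv2.imread("pics/raw_side0.png")
cv2.imwrite("pics/ct.png",cv2.resize(t[95:245,255:455],(800,600),interpolation=cv2.INTER_CUBIC))
cv2.imwrite("pics/cs.png",cv2.resize(s[130:330,170:410],(720,600),interpolation=cv2.INTER_CUBIC))
E
```

```text
(no output)
```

View pics/ct.png

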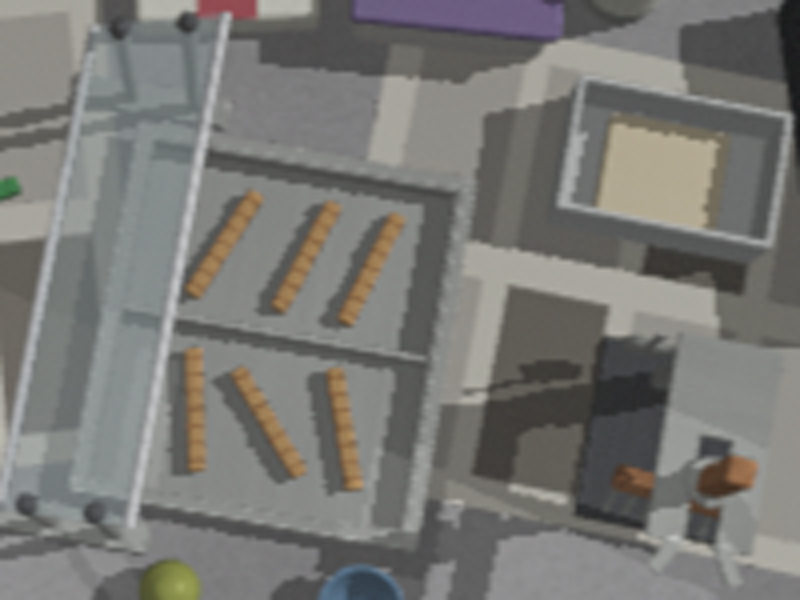

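View pics/cs.png

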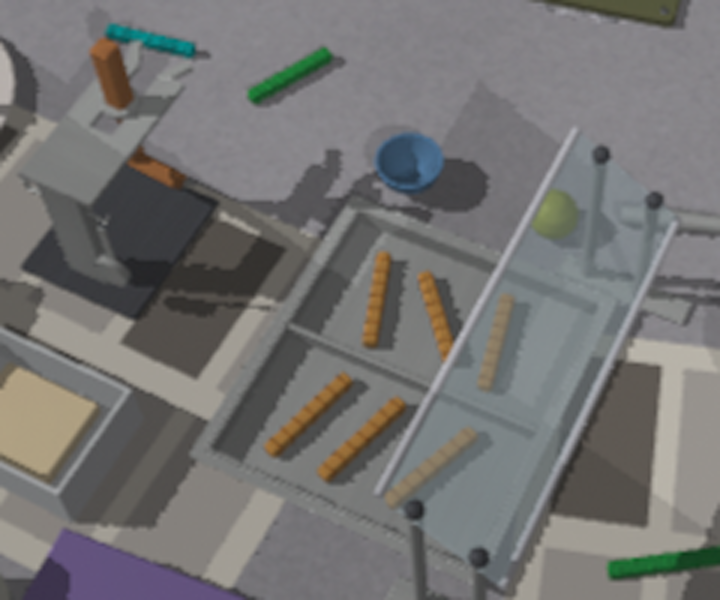

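```bash
cat > m1.py <<'E'
from plant import r
from h import *
import pickle
t=r.snapshot("top");s=r.snapshot("side");w=r.snapshot("wrist")
pickle.dump((t,s),open("cams.pkl","wb"))
T=lambda x,y:(255+x/4,95+y/4)
S=lambda x,y:(170+x/3,130+y/3)
for n,p,z in [("pan far right",(470,180),.028),("pan near right",(415,545),.028),("rib right",(428,358),.023),
 ("plateFL",(680,335),.15),("plateFR",(780,352),.15),("tipL",(662,568),.15),("tipR",(733,580),.15),("slotend",(715,437),.15),
 ("inner NR",(372,528),.003),("innerFR",(425,205),.003)]:
    print(n,at_z(t,*T(*p),z).round(4))
for n,p,z in [("pan near right",(350,208),.028),("pan far right",(205,455),.028)]:
    print('side',n,at_z(s,*S(*p),z).round(4))
print("guard inner far",tri(t,T(226,15),s,S(378,492)))
print("guard inner near",tri(t,T(130,530),s,S(576,130)))
print("handle top",tri(t,T(740,468),s,S(105,46)))
R_=[((195,353),(197,466)),((238,375),(300,470)),((336,374),(354,485)),((258,195),(190,293)),((333,207),(279,307)),((397,219),(345,322))]
for a,b in R_:
    A,B=at_z(t,*T(*a),.017),at_z(t,*T(*b),.017);print("rusk",((A+B)/2).round(3),np.linalg.norm(A-B).round(3),np.degrees(np.arctan2(*(A-B)[1::-1])).round(1))
E
python3 m1.py
```

```text
pan far right [ 0.7133 -0.2014  0.028 ]
pan near right [ 0.4189 -0.1549  0.028 ]
rib right [ 0.5683 -0.1669  0.023 ]
plateFL [ 0.5643 -0.3346  0.15  ]
plateFR [ 0.5524 -0.4066  0.15  ]
tipL [ 0.3964 -0.3171  0.15  ]
tipR [ 0.3882 -0.3673  0.15  ]
slotend [ 0.4903 -0.3577  0.15  ]
inner NR [ 0.4338 -0.1233  0.003 ]
innerFR [ 0.699  -0.1677  0.003 ]
side pan near right [ 0.4322 -0.1496  0.028 ]
side pan far right [ 0.7124 -0.1896  0.028 ]
guard inner far (array([ 0.77974916, -0.00404215,  0.20690676]), np.float64(0.0028713399730878595))
guard inner near (array([0.41695785, 0.05790304, 0.20310374]), np.float64(0.0025639363065719407))
handle top (array([ 0.45883194, -0.34889688,  0.23269784]), np.float64(0.0018032286802203278))
rusk [0.527 0.018 0.017] 0.091 1.6
rusk [ 0.516 -0.04   0.017] 0.091 33.2
rusk [ 0.511 -0.101  0.017] 0.09 9.1
rusk [ 0.662 -0.003  0.017] 0.098 -33.7
rusk [ 0.652 -0.07   0.017] 0.094 -27.7
rusk [ 0.641 -0.122  0.017] 0.095 -26.4
```

```bash
cat >> h.py <<'E'
C=np.array([.586,-.044,0]);PX=np.array([.168,.9857,0]);PY=np.array([-.9857,.168,0]);Z=np.array([0,0,1.])
HX=-PY;HOME=np.array([.481,-.3575,.15])
def down(yaw):  # tool pointing down, tool y at yaw deg
    a=np.radians(yaw);y=np.array([np.cos(a),np.sin(a),0]);return np.stack([np.cross(y,-Z),y,-Z],1)
def rel(p0,R0,p,Rt):
    return (R0.T@(np.asarray(p)-p0)*100).round(2).tolist(),np.degrees(R.from_matrix(R0.T@Rt).as_rotvec()).round(1).tolist()
def pose(st): return np.array(st["tool_pos"]),R.from_quat(st["eef_rot"]).as_matrix()
E
python3 - <<'E'
from plant import r
from h import *
p,R0=pose(r.get_state())
for q,y in [((.42,.32,.36),30),((.5,-.05,.38),-30)]:
    print(rel(p,R0,q,down(y))); p,R0=np.array(q),down(y)
E
```

```text
([-32.03, -20.51, -12.14], [-0.0, 0.0, 44.7])
([-36.04, -11.57, -2.0], [0.0, 0.0, 60.0])
```

Emit:
carry_out(
  rows=[
    [[-16,-10,-12],[0,0,22],0],
    [[-32,-20.5,-12],[0,0,45],0],
    [[-32,-20.5,-12],[0,0,45],0],
    [[-32,-20.5,-12],[0,0,45],0],
    [[-32,-20.5,-12],[0,0,45],0],
    [[-32,-20.5,-12],[0,0,45],0],
    [[-32,-20.5,-12],[0,0,45],0],
    [[-32,-20.5,-12],[0,0,45],0],
    [[-32,-20.5,-12],[0,0,45],0],
    [[-32,-20.5,-12],[0,0,45],0],
  ],
)

```text
clock: 1.25
tool_pos: [0.4205, 0.3194, 0.359]
eef_rot: [0.504, 0.864, 0.0, 0.0]
contact_force: [-0.8, 0.6, 0.3]
opening: 0.998
finger_force: 0.0
```

Emit:
carry_out(
  rows=[
    [[-36,-11.5,-2],[0,0,60],0],
    [[-36,-11.5,-2],[0,0,60],0],
    [[-36,-11.5,-2],[0,0,60],0],
    [[-36,-11.5,-2],[0,0,60],0],
    [[-36,-11.5,-2],[0,0,60],0],
    [[-36,-11.5,-2],[0,0,60],0],
    [[-36,-11.5,-2],[0,0,60],0],
    [[-36,-11.5,-2],[0,0,60],0],
    [[-36,-11.5,-2],[0,0,60],0],
    [[-36,-11.5,-2],[0,0,60],0],
  ],
)

```text
clock: 2.25
tool_pos: [0.4978, -0.0473, 0.3781]
eef_rot: [0.867, 0.498, -0.0, -0.001]
contact_force: [-0.6, 0.5, 0.5]
opening: 1.002
finger_force: 0.0
```

```bash
python3 - <<'E'
from plant import r
from h import *
st=r.get_state();print(st['q'].round(2))
p,R0=pose(st)
for q,y in [((.459,-.349,.33),-80),((.459,-.349,.33),-100)]:
    print(rel(p,R0,q,down(y)))
E
```

```text
[-0.25  0.38  0.37  1.74 -0.16  1.06 -0.35]
([-28.02, 11.83, 4.77], [-0.1, 0.0, 49.8])
([-28.02, 11.83, 4.77], [-0.1, 0.0, 69.8])
```

Emit:
carry_out(
  rows=[
    [[-28,11.8,4.7],[0,0,70],0],
    [[-28,11.8,4.7],[0,0,70],0],
    [[-28,11.8,4.7],[0,0,70],0],
    [[-28,11.8,4.7],[0,0,70],0],
    [[-28,11.8,4.7],[0,0,70],0],
    [[-28,11.8,4.7],[0,0,70],0],
    [[-28,11.8,4.7],[0,0,70],0],
    [[-28,11.8,4.7],[0,0,70],0],
    [[-28,11.8,4.7],[0,0,70],0],
    [[-28,11.8,4.7],[0,0,70],0],
    [[-28,11.8,4.7],[0,0,70],0],
  ],
)

```text
clock: 3.35
tool_pos: [0.4593, -0.3489, 0.3315]
eef_rot: [0.996, -0.087, 0.0, -0.001]
contact_force: [-0.3, -1.1, -0.4]
opening: 1.003
finger_force: 0.0
```

```bash
python3 - <<'E'
from plant import r
from h import *
st=r.get_state();print(st['q'].round(2),st['tool_pos'])
w=r.snapshot("wrist");print(w['fx'],w['cx'],w['cy'],np.array(w['pose']).round(3).tolist())
import pickle;pickle.dump(w,open("w1.pkl","wb"))
cv2.imwrite("pics/w1.png",cv2.resize(w["image"][:,:,::-1],(800,500),interpolation=cv2.INTER_CUBIC))
E
```

```text
[ 0.18  0.6   0.69  1.61 -0.43  1.08 -0.75] [ 0.45930999 -0.34885092  0.33150285]
309.70691628693146 321.62859853778417 196.92324636091232 [[-0.175, 0.943, 0.282, 0.533], [-0.985, -0.167, -0.051, -0.362], [-0.001, -0.287, 0.958, 0.478], [0.0, 0.0, 0.0, 1.0]]
```

View pics/w1.png

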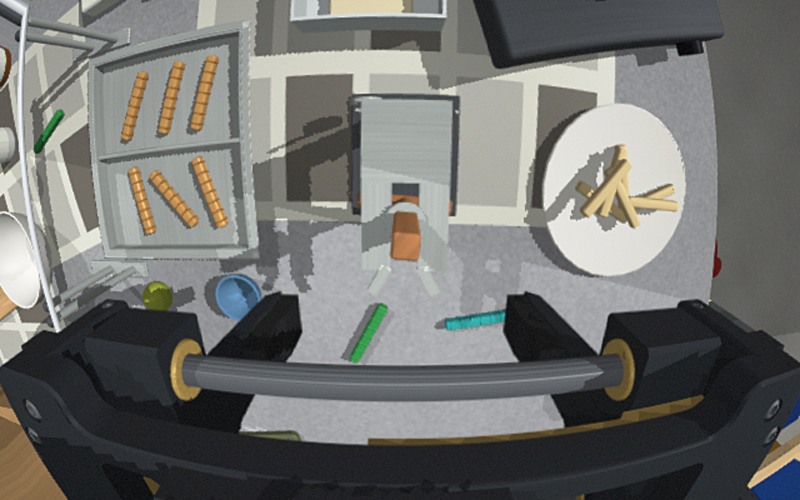

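```bash
python3 - <<'E'
import pickle,cv2
w=pickle.load(open("w1.pkl","rb"))
cv2.imwrite("pics/w1c.png",cv2.resize(w["image"][130:250,260:390,::-1],None,fx=5,fy=5,interpolation=cv2.INTER_CUBIC))
E
```

```text
(no output)
```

View pics/w1c.png

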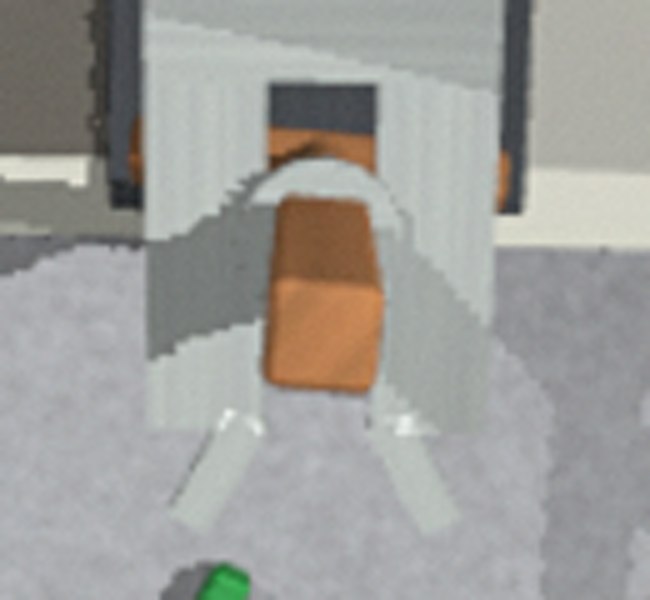

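```bash
cat >> h.py <<'E'
def fray(s,u,v):
    a=np.array([u-s["cx"],v-s["cy"]]);rr=np.hypot(*a);th=rr/s["fx"];d=np.array([*(np.sin(th)*a/rr),np.cos(th)])
    P=np.array(s["pose"]);return P[:3,3],P[:3,:3]@(d*[1,-1,-1])
def f_z(s,u,v,z):
    o,d=fray(s,u,v);return o+d*(z-o[2])/d[2]
E
python3 - <<'E'
import pickle
from h import *
w=pickle.load(open("w1.pkl","rb"))
for n,p,z in [("top c",(324,338),.229),("t1",(270,285),.229),("t2",(384,290),.229),("t3",(373,390),.229),("t4",(266,383),.229),("slotL",(268,88),.15),("slotR",(377,88),.15),("tipL",(192,520),.15),("tipR",(440,520),.15),("slotmidL",(263,410),.15),("slotmidR",(372,412),.15)]:
    X=f_z(w,260+p[0]/5,130+p[1]/5,z);d=X-HOME;print(n,X.round(4),"hanger xy",(d@HX).round(4),(d@PX).round(4))
E
```

```text
top c [ 0.4582 -0.3516  0.229 ] hanger xy -0.0235 0.002
t1 [ 0.4688 -0.3443  0.229 ] hanger xy -0.0142 0.0109
t2 [ 0.4647 -0.3629  0.229 ] hanger xy -0.0152 -0.0081
t3 [ 0.4476 -0.3582  0.229 ] hanger xy -0.0328 -0.0063
t4 [ 0.4521 -0.3405  0.229 ] hanger xy -0.0314 0.0118
slotL [ 0.4914 -0.346   0.15  ] hanger xy 0.0084 0.0131
slotR [ 0.4874 -0.3689  0.15  ] hanger xy 0.0082 -0.0101
tipL [ 0.3967 -0.3107  0.15  ] hanger xy -0.091 0.032
tipR [ 0.3867 -0.3671  0.15  ] hanger xy -0.0914 -0.0253
slotmidL [ 0.4203 -0.3318  0.15  ] hanger xy -0.0641 0.0151
slotmidR [ 0.4156 -0.3558  0.15  ] hanger xy -0.0647 -0.0094
```

```bash
python3 - <<'E'
from plant import r
from h import *
st=r.get_state()
p,R0=pose(st)
print(rel(p,R0,(.458,-.3515,.181),down(-103.5)))
E
```

```text
([-0.07, 0.25, 15.07], [-0.1, -0.0, 3.4])
```

Emit:
carry_out(
  rows=[
    [[-0.1,0.2,4],[0,0,3.4],0],
    [[-0.1,0.2,8],[0,0,3.4],0],
    [[-0.1,0.2,12],[0,0,3.4],0],
    [[-0.1,0.2,15],[0,0,3.4],0],
    [[-0.1,0.2,15],[0,0,3.4],0],
    [[-0.1,0.2,15],[0,0,3.4],0.4],
    [[-0.1,0.2,15],[0,0,3.4],0.8],
    [[-0.1,0.2,15],[0,0,3.4],0.9],
    [[-0.1,0.2,15],[0,0,3.4],0.9],
    [[-0.1,0.2,15],[0,0,3.4],0.9],
    [[-0.1,0.2,15],[0,0,3.4],0.9],
    [[-0.1,0.2,15],[0,0,3.4],0.9],
  ],
  newtons=35,
)

```text
clock: 4.6
tool_pos: [0.457, -0.3524, 0.1818]
eef_rot: [0.993, -0.12, 0.0, -0.0]
contact_force: [0.5, 0.0, 0.6]
opening: 0.383
finger_force: 0.0
```

```bash
python3 - <<'E'
from plant import r
from h import *
st=r.get_state();print(st)
p,R0=pose(st)
d=p-HOME;print(d@HX,d@PX)
q=p+np.array([0,0,.006]);m=q-.125*HX
print(rel(p,R0,q,R0),rel(p,R0,m,R0), "tool x in hanger",R0[:,0]@HX,R0[:,0]@PX)
E
```

```text
{'clock': 4.6, 'q': array([ 0.25775153,  0.77447058,  0.57432605,  1.7940295 , -0.59049917,
        0.75126916, -0.66412349]), 'qd': array([-0.00126224,  0.00247489, -0.00317317,  0.0017083 ,  0.00050499,
       -0.00071689,  0.00059075]), 'joint_torque': array([-1.27197319e-02, -4.90674555e+01,  8.50525886e+00, -1.13221791e+01,
       -3.91627627e-02, -3.46569100e-02, -3.52628031e-04]), 'tool_pos': array([ 0.45700575, -0.3523868 ,  0.18179219]), 'eef_rot': array([ 9.92822225e-01, -1.19599438e-01,  6.50258540e-05, -2.76588033e-05]), 'contact_force': array([0.49280216, 0.0188019 , 0.56389327]), 'moment': array([-0.04194118,  0.15890396, -0.03421583]), 'finger_force': 0.0, 'opening': 0.38279719523533273}
-0.024510149566604845 0.0010090470345993077
([0.0, -0.0, -0.6], [0.0, 0.0, 0.0]) ([-12.47, 0.89, -0.6], [0.0, 0.0, 0.0]) tool x in hanger 0.9973980055876859 -0.07089212541230308
```

Emit:
carry_out(
  rows=[
    [[0,0,0],[0,0,0],0.9],
    [[0,0,0],[0,0,0],0.95],
    [[0,0,0],[0,0,0],0.95],
    [[0,0,0],[0,0,0],0.95],
    [[0,0,0],[0,0,0],0.95],
    [[0,0,0],[0,0,0],0.95],
    [[0,0,-0.3],[0,0,0],0.95],
    [[0,0,-0.6],[0,0,0],0.95],
    [[0,0,-0.6],[0,0,0],0.95],
  ],
  newtons=40,
)

```text
clock: 5.5
tool_pos: [0.4572, -0.3527, 0.1882]
eef_rot: [0.993, -0.12, 0.0, 0.0]
contact_force: [-0.1, 0.2, -1.1]
opening: 0.22
finger_force: 40.0
```

Emit:
carry_out(
  rows=[
    [[-1,0.1,0],[0,0,0],0.95],
    [[-3,0.2,0],[0,0,0],0.95],
    [[-5,0.3,0],[0,0,0],0.95],
    [[-7,0.4,0],[0,0,0],0.95],
    [[-9.5,0.6,0],[0,0,0],0.95],
    [[-12.4,0.7,0],[0,0,0],0.95],
    [[-12.4,0.7,0],[0,0,0],0.95],
  ],
)

```text
clock: 6.2
tool_pos: [0.3294, -0.3284, 0.1879]
eef_rot: [0.992, -0.122, -0.002, -0.001]
contact_force: [-0.3, 0.4, -2.3]
opening: 0.225
finger_force: 40.0
```

```bash
cat >> h.py <<'E'
# rake: frame from tool (rake x = tool x, y=-tool y, z=-tool z); tip in tool coords
TIP=np.array([-.023,0,.168-.019])  # grip point at tool z=-.019
def rakeR(tilt,yaw=80.3):  # tool R with rake x along yaw, handle top leaning tilt deg towards -x
    b=R.from_euler('z',yaw,degrees=True).as_matrix()@R.from_euler('y',-tilt,degrees=True).as_matrix()
    return b@np.diag([1,-1,-1.])
def tcp_for_tip(tip,Rt): return np.asarray(tip)-Rt@TIP
def pan(x,y,z): return C+PX*x+PY*y+Z*z
def inpan(X): d=X-C; return np.array([d@PX,d@PY,d[2]]).round(4)
E
python3 - <<'E'
from plant import r
from h import *
st=r.get_state();print(st['q'].round(2),st['tool_pos'],st['opening'],st['finger_force'],st['contact_force'])
p,R0=pose(st)
q1=p+[-.02,0.03,.15]
for (q,Rt) in [(q1,rakeR(0,20)),(tcp_for_tip(pan(-.06,.071,.16),rakeR(35)),rakeR(35))]:
    print(rel(p,R0,q,Rt),q);p,R0=q,Rt
E
```

```text
[ 0.36  0.64  0.53  2.11 -0.61  0.56 -0.48] [ 0.32944923 -0.32836207  0.18794883] 0.2251813824179376 39.970509458798915 [-0.31588779  0.39193983 -2.27329426]
([-2.73, -2.45, -14.98], [-0.2, 0.2, -34.1]) [ 0.30944923 -0.29836207  0.33794883]
([22.25, -6.96, 4.27], [18.4, 31.7, -58.3]) [ 0.49471013 -0.15688392  0.29524591]
```

Emit:
carry_out(
  rows=[
    [[0,0,-5],[0,0,0],0.95],
    [[-2,-2,-10],[0,0,-9],0.95],
    [[-2.7,-2.5,-15],[0,0,-17],0.95],
    [[-2.7,-2.5,-15],[0,0,-25],0.95],
    [[-2.7,-2.5,-15],[0,0,-34],0.95],
    [[-2.7,-2.5,-15],[0,0,-34],0.95],
  ],
)

```text
clock: 6.8
tool_pos: [0.3144, -0.2988, 0.3383]
eef_rot: [0.984, 0.176, 0.001, 0.0]
contact_force: [0.9, 0.3, -3.0]
opening: 0.224
finger_force: 40.0
```

Emit:
carry_out(
  rows=[
    [[5,-2,1],[2.3,4,-7.3],0.95],
    [[10,-3,2],[4.6,8,-14.6],0.95],
    [[14,-4,3],[7,12,-22],0.95],
    [[18,-5,3.5],[9.2,16,-29],0.95],
    [[22,-7,4],[11.5,20,-36.5],0.95],
    [[22.2,-7,4.2],[14,24,-44],0.95],
    [[22.2,-7,4.2],[16,28,-51],0.95],
    [[22.2,-7,4.2],[18.4,31.7,-58.3],0.95],
    [[22.2,-7,4.2],[18.4,31.7,-58.3],0.95],
    [[22.2,-7,4.2],[18.4,31.7,-58.3],0.95],
  ],
)

```text
clock: 7.8
tool_pos: [0.4984, -0.157, 0.2948]
eef_rot: [0.73, 0.614, 0.229, -0.195]
contact_force: [-0.7, 0.5, -1.8]
opening: 0.226
finger_force: 40.0
```

```bash
python3 - <<'E'
from plant import r
from h import *
st=r.get_state();print(st['q'].round(2),st['tool_pos'],st['opening'],st['finger_force'],st['contact_force'])
p,R0=pose(st);print("tip",inpan(p+R0@TIP))
print(rel(p,R0,tcp_for_tip(pan(-.06,.071,.16),rakeR(35)),rakeR(35)))
a=r.snapshot("top");b=r.snapshot("side")
A=cv2.resize(a["image"][90:250,250:450,::-1],(400,320),interpolation=cv2.INTER_CUBIC)
B=cv2.resize(b["image"][100:340,170:410,::-1],(400,400),interpolation=cv2.INTER_CUBIC)
w=r.snapshot("wrist")["image"][:,:,::-1]
im=np.zeros((400,800,3),np.uint8);im[:320,:400]=A;im[:,400:]=B
cv2.imwrite("pics/t2.png",im)
E
```

```text
[ 0.56  0.63 -0.02  1.72 -0.62  1.13  0.74] [ 0.49836825 -0.15703     0.29475764] 0.22551153281069866 39.97078421758488 [-0.7451643   0.45817322 -1.84160241]
tip [-0.0596  0.0677  0.1595]
([-0.01, -0.36, -0.07], [-0.1, 0.0, -0.2])
```

View pics/t2.png

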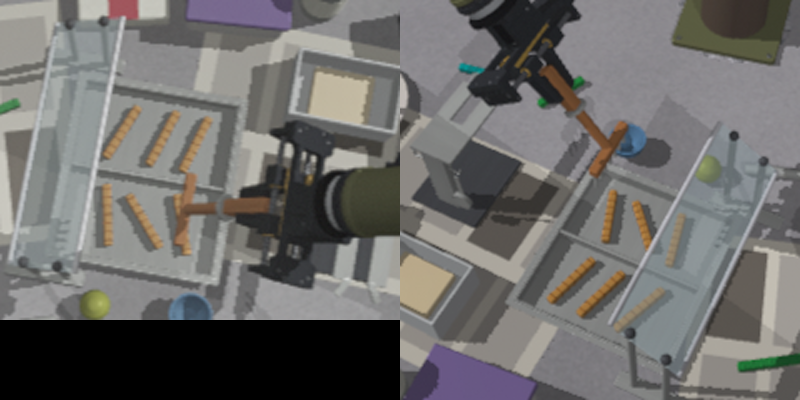

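```bash
sed -i 's/^TIP=.*/TIP=np.array([-.023,0,.1498])/' h.py; cat > go.py <<'E'
import sys
from plant import r
from h import *
# args: x,y,z tip targets in pan frame (m), tilt 35
st=r.get_state();p,R0=pose(st);print("tip",inpan(p+R0@TIP),"F",st['contact_force'].round(1),"op",round(st['opening'],3),"q",st['q'].round(2))
for a in sys.argv[1:]:
    t=[float(v) for v in a.split(',')];Rt=rakeR(t[3] if len(t)>3 else 35);print(a,rel(p,R0,tcp_for_tip(pan(*t[:3]),Rt),Rt))
E
python3 go.py -.06,.07,.045 .085,.07,.045 .085,.07,.008 -.06,.07,.008; python3 - <<'E'
from plant import r
from h import *
p,R0=pose(r.get_state());t=r.snapshot("top")
for y in(-.051,.051):print(proj(t,p+R0@np.array([0,-y,.05+.085-.0182])))
E
```

```text
tip [-0.0577  0.0677  0.1601] F [-0.2 -0.4 -1.9] op 0.228 q [ 0.56  0.62 -0.02  1.72 -0.62  1.13  0.74]
-.06,.07,.045 ([-6.79, -0.25, 9.3], [-0.1, 0.0, 0.1])
.085,.07,.045 ([5.09, -0.21, 17.61], [-0.1, 0.0, 0.1])
.085,.07,.008 ([2.97, -0.21, 20.64], [-0.1, 0.0, 0.1])
-.06,.07,.008 ([-8.91, -0.25, 12.33], [-0.1, 0.0, 0.1])
[344.38341406 176.34713846]
[338.29350978 212.51718745]
```

Emit:
carry_out(
  rows=[
    [[-3.4,-0.2,4.6],[0,0,0],0.95],
    [[-6.8,-0.2,9.3],[0,0,0],0.95],
    [[-2.8,-0.2,12.1],[0,0,0],0.95],
    [[1.2,-0.2,14.9],[0,0,0],0.95],
    [[4,-0.2,16.8],[0,0,0],0.95],
    [[5.1,-0.2,17.6],[0,0,0],0.95],
    [[5.1,-0.2,17.6],[0,0,0],0.95],
    [[4.4,-0.2,18.6],[0,0,0],0.95],
    [[3.7,-0.2,19.6],[0,0,0],0.95],
    [[3.2,-0.2,20.3],[0,0,0],0.95],
    [[3,-0.2,20.6],[0,0,0],0.95],
    [[3,-0.2,20.6],[0,0,0],0.95],
  ],
)

```text
clock: 9.2
tool_pos: [0.5197, -0.0159, 0.1433]
eef_rot: [0.728, 0.616, 0.229, -0.195]
contact_force: [-0.3, -0.1, -1.9]
opening: 0.225
finger_force: 40.0
```

```bash
python3 go.py .085,.07,.006 .05,.07,.006  -.06,.07,.006 -.078,.07,.006; python3 - <<'E'
from plant import r
from h import *
t=r.snapshot("top")["image"][90:240,260:380,::-1];s=r.snapshot("side")["image"][180:330,260:420,::-1]
cv2.imwrite("pics/e1.png",np.hstack([cv2.resize(t,(384,480),interpolation=cv2.INTER_CUBIC),cv2.resize(s,(416,480),interpolation=cv2.INTER_CUBIC)]))
E
```

```text
tip [0.0837 0.0704 0.0074] F [-0.3 -0.1 -1.9] op 0.225 q [ 0.42  0.81 -0.19  1.97 -0.87  0.63  0.9 ]
.085,.07,.006 ([0.03, 0.0, 0.19], [-0.2, -0.0, 0.1])
.05,.07,.006 ([-2.83, -0.01, -1.82], [-0.2, -0.0, 0.1])
-.06,.07,.006 ([-11.84, -0.03, -8.13], [-0.2, -0.0, 0.1])
-.078,.07,.006 ([-13.31, -0.03, -9.17], [-0.2, -0.0, 0.1])
```

View pics/e1.png

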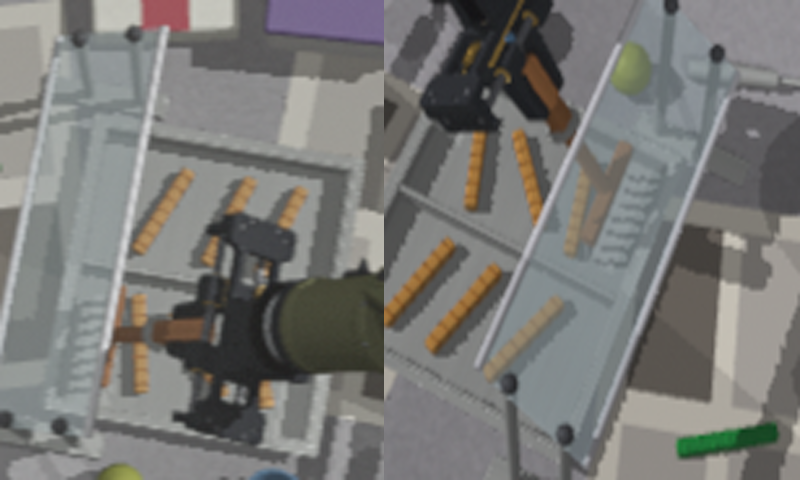

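Emit:
carry_out(
  rows=[
    [[1.1,0,-1.6],[0,0,0],0.95],
    [[2.3,0,-3.3],[0,0,0],0.95],
    [[-1.7,0,-6.1],[0,0,0],0.95],
    [[-5.7,0,-8.9],[0,0,0],0.95],
    [[-9.6,0,-11.6],[0,0,0],0.95],
    [[-9.6,0,-11.6],[0,0,0],0.95],
    [[-7,0,-15],[0,0,8],0.95],
    [[-4.5,0,-18.5],[0,0,16],0.95],
    [[-2.7,0,-21.4],[0,0,24],0.95],
    [[-2.7,0,-21.4],[0,0,32],0.95],
    [[-2.7,0,-21.4],[0,0,40],0.95],
    [[-2.7,0,-21.4],[0,0,40],0.95],
  ],
)

```text
clock: 10.5
tool_pos: [0.4963, -0.1577, 0.3045]
eef_rot: [0.895, 0.331, 0.149, -0.261]
contact_force: [-0.4, -0.0, -2.3]
opening: 0.224
finger_force: 40.0
```

Emit:
carry_out(
  rows=[
    [[0,0,0],[0,0,8],0.95],
    [[0,0,0],[0,0,16],0.95],
    [[0,0,0],[0,0,24],0.95],
    [[0,0,0],[0,0,32],0.95],
    [[0,0,0],[0,0,40],0.95],
    [[0,0,0],[0,0,48],0.95],
    [[0,0,0],[0,0,56],0.95],
    [[0,0,0],[0,0,64],0.95],
    [[0,0,0],[0,0,72],0.95],
    [[0,0,0],[0,0,80],0.95],
    [[0,0,0],[0,0,80],0.95],
  ],
)

```text
clock: 11.6
tool_pos: [0.4962, -0.1577, 0.3036]
eef_rot: [0.898, -0.321, -0.054, -0.296]
contact_force: [0.2, -0.1, -1.7]
opening: 0.223
finger_force: 40.0
```

```bash
sed -i 's/^TIP=.*/TIP=np.array([.023,0,.1498])/; s/np.diag(\[1,-1,-1.\])/np.diag([-1,1,-1.])/' h.py; python3 go.py -.06,.07,.16 
```

```text
tip [-0.0505  0.0499  0.1744] F [ 0.2 -0.1 -1.7] op 0.223 q [ 0.25  0.68  0.54  1.73 -0.85  1.36 -1.08]
-.06,.07,.16 ([0.16, 0.41, 0.64], [0.1, 0.1, 60.3])
```

Emit:
carry_out(
  rows=[
    [[0,0,0],[0,0,8],0.95],
    [[0,0,0],[0,0,16],0.95],
    [[0,0,0],[0,0,24],0.95],
    [[0,0,0.2],[0,0,32],0.95],
    [[0,0.2,0.4],[0,0,40],0.95],
    [[0.1,0.4,0.6],[0,0,48],0.95],
    [[0.1,0.4,0.6],[0,0,56],0.95],
    [[0.1,0.4,0.6],[0,0,60],0.95],
    [[0.1,0.4,0.6],[0,0,60],0.95],
  ],
)

```text
clock: 12.5
tool_pos: [0.4952, -0.1575, 0.2965]
eef_rot: [-0.618, 0.726, 0.194, 0.23]
contact_force: [-0.3, -0.4, -1.6]
opening: 0.223
finger_force: 40.0
```

```bash
python3 go.py -.06,.07,.045 .085,.07,.045 .085,.07,.008 
```

```text
tip [-0.0599  0.0707  0.1607] F [-0.3 -0.4 -1.6] op 0.223 q [ 0.14  0.75  0.77  1.74 -0.95  1.46 -2.  ]
-.06,.07,.045 ([6.63, -0.02, 9.47], [0.2, 0.1, 0.4])
.085,.07,.045 ([-5.23, -0.13, 17.8], [0.2, 0.1, 0.4])
.085,.07,.008 ([-3.11, -0.12, 20.82], [0.2, 0.1, 0.4])
```

Emit:
carry_out(
  rows=[
    [[3.3,0,4.7],[0,0,0],0.95],
    [[6.6,0,9.5],[0,0,0],0.95],
    [[2.7,0,12.3],[0,0,0],0.95],
    [[-1.3,0,15],[0,0,0],0.95],
    [[-4,0,17],[0,0,0],0.95],
    [[-5.2,-0.1,17.8],[0,0,0],0.95],
    [[-5.2,-0.1,17.8],[0,0,0],0.95],
    [[-5.2,-0.1,17.8],[0,0,0],0.95],
  ],
)

```text
clock: 13.3
tool_pos: [0.5202, -0.0166, 0.1809]
eef_rot: [-0.617, 0.727, 0.193, 0.23]
contact_force: [0.3, -0.4, -2.3]
opening: 0.221
finger_force: 40.0
```

```bash
python3 go.py .085,.07,.045 .085,.07,.008  .085,.07,.006 .05,.07,.006 -.06,.07,.006 -.078,.07,.006 
```

```text
tip [0.083  0.0694 0.045 ] F [ 0.3 -0.4 -2.3] op 0.221 q [ 0.25  0.75  0.09  1.97 -0.99  0.83 -2.14]
.085,.07,.045 ([-0.16, 0.05, 0.11], [0.0, -0.0, 0.3])
.085,.07,.008 ([1.96, 0.06, 3.14], [0.0, -0.0, 0.3])
.085,.07,.006 ([2.08, 0.06, 3.31], [0.0, -0.0, 0.3])
.05,.07,.006 ([4.94, 0.08, 1.3], [0.0, -0.0, 0.3])
-.06,.07,.006 ([13.96, 0.13, -5.0], [0.0, -0.0, 0.3])
-.078,.07,.006 ([15.43, 0.14, -6.03], [0.0, -0.0, 0.3])
```

Emit:
carry_out(
  rows=[
    [[0.5,0,1],[0,0,0],0.95],
    [[1.2,0,2.2],[0,0,0],0.95],
    [[1.8,0,2.9],[0,0,0],0.95],
    [[2,0,3.2],[0,0,0],0.95],
    [[2,0,3.2],[0,0,0],0.95],
    [[2,0,3.2],[0,0,0],0.95],
  ],
)

```text
clock: 13.9
tool_pos: [0.5205, -0.0138, 0.1434]
eef_rot: [-0.616, 0.728, 0.194, 0.23]
contact_force: [0.7, 1.5, -1.0]
opening: 0.221
finger_force: 40.0
```

```bash
python3 go.py .085,.07,.006 .015,.07,.006 -.055,.07,.006 -.078,.07,.006;  python3 - <<'E'
from plant import r
from h import *
t=r.snapshot("top")["image"][90:240,260:380,::-1];s=r.snapshot("side")["image"][180:330,260:420,::-1]
cv2.imwrite("pics/e2.png",np.hstack([cv2.resize(t,(384,480),interpolation=cv2.INTER_CUBIC),cv2.resize(s,(416,480),interpolation=cv2.INTER_CUBIC)]))
E
```

```text
tip [0.0858 0.0698 0.0075] F [ 0.7  1.5 -1. ] op 0.221 q [ 0.32  0.81 -0.04  1.98 -0.99  0.71 -2.13]
.085,.07,.006 ([0.15, 0.04, 0.07], [0.1, 0.0, 0.2])
.015,.07,.006 ([5.88, 0.06, -3.94], [0.1, 0.0, 0.2])
-.055,.07,.006 ([11.62, 0.08, -7.96], [0.1, 0.0, 0.2])
-.078,.07,.006 ([13.5, 0.09, -9.28], [0.1, 0.0, 0.2])
```

View pics/e2.png

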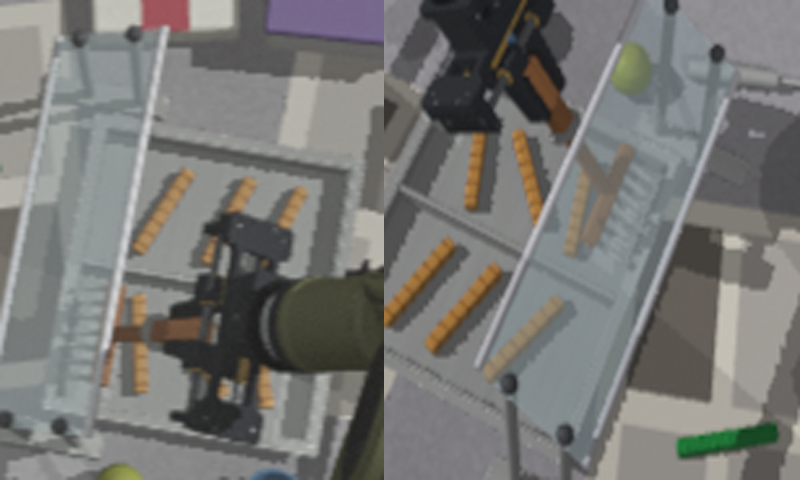

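```bash
python3 - <<'E'
import pickle
from h import *
t,s=pickle.load(open("cams.pkl","rb"))
c=lambda q:((q-[260,90])*3.2).round(0)
d=lambda q:((q-[260,180])*[2.6,3.2]+[384,0]).round(0)
for e in (-.045,.045):
  for n,X in [("head",pan(.085,.07+e,.047)),("tip vert",pan(.085,.07+e,.0075)),("tip 70",pan(.085+.0376,.07+e,.0335))]:
    print(n,e,c(proj(t,X)),d(proj(s,X)))
E
```

```text
head -0.045 [114. 289.] [590. 238.]
tip vert -0.045 [116. 296.] [589. 261.]
tip 70 -0.045 [ 77. 285.] [623. 263.]
head 0.045 [ 97. 379.] [625. 154.]
tip vert 0.045 [ 99. 384.] [624. 177.]
tip 70 0.045 [ 60. 374.] [658. 178.]
```

Emit:
carry_out(
  rows=[
    [[0.12,0,0.16],[0,0,0],0.95],
    [[0.23,0,0.33],[0,0,0],0.95],
    [[0.35,0,0.5],[0,0,0],0.95],
    [[0.46,0,0.66],[0,0,0],0.95],
    [[0.46,0,0.66],[0,0,0],0.95],
    [[0.46,0,0.66],[0,0,0],0.95],
  ],
)

```text
clock: 14.6
tool_pos: [0.5203, -0.0133, 0.1351]
eef_rot: [-0.616, 0.728, 0.195, 0.23]
contact_force: [-0.2, 0.4, -2.2]
opening: 0.222
finger_force: 40.0
```

```bash
python3 go.py .085,.07,.006; python3 - <<'E'
import cv2
for f in("e1","e2"):
    g=cv2.imread(f"pics/{f}.png")[:,:,1]
    print(f);
    for x in range(56,112,8): print(x,[int(v) for v in g[290:380:5,x]])
E
```

```text
tip [ 0.0864  0.0702 -0.0008] F [-0.2  0.4 -2.2] op 0.222 q [ 0.33  0.83 -0.06  1.98 -0.99  0.69 -2.12]
.085,.07,.006 ([-0.28, 0.01, -0.63], [0.1, 0.0, 0.2])
e1
56 [125, 126, 128, 134, 137, 135, 136, 141, 142, 143, 155, 157, 144, 143, 141, 138, 141, 140]
64 [164, 165, 170, 168, 155, 142, 144, 142, 154, 156, 153, 152, 132, 130, 133, 131, 132, 132]
72 [166, 163, 153, 149, 137, 128, 129, 129, 130, 132, 135, 132, 132, 135, 145, 131, 148, 135]
80 [156, 156, 156, 135, 140, 139, 131, 153, 150, 139, 158, 147, 136, 163, 140, 149, 162, 145]
88 [156, 156, 147, 133, 159, 145, 141, 164, 146, 147, 167, 155, 164, 169, 144, 158, 159, 141]
96 [156, 162, 155, 143, 168, 144, 158, 163, 143, 163, 162, 135, 155, 152, 138, 149, 143, 139]
104 [156, 158, 147, 137, 156, 142, 153, 162, 171, 174, 191, 210, 164, 122, 114, 112, 112, 108]
e2
56 [123, 125, 129, 132, 132, 135, 135, 139, 140, 145, 164, 162, 142, 141, 139, 137, 140, 137]
64 [161, 162, 166, 151, 151, 140, 141, 157, 159, 134, 146, 141, 128, 128, 132, 129, 131, 136]
72 [141, 157, 150, 136, 130, 131, 127, 127, 138, 132, 136, 149, 144, 144, 140, 149, 155, 143]
80 [149, 155, 150, 138, 150, 141, 144, 153, 154, 145, 156, 141, 151, 160, 141, 147, 159, 138]
88 [142, 155, 152, 146, 157, 153, 147, 161, 153, 145, 166, 141, 141, 168, 140, 144, 162, 139]
96 [140, 160, 144, 142, 167, 142, 141, 164, 141, 135, 148, 128, 124, 131, 128, 130, 133, 137]
104 [132, 147, 134, 127, 136, 137, 143, 157, 168, 174, 190, 209, 162, 122, 114, 115, 115, 110]
```

Emit:
carry_out(
  rows=[
    [[-1.3,0,-1.9],[0,0,0],0.95],
    [[-2.6,0,-3.7],[0,0,0],0.95],
    [[1.4,0,-6.5],[0,0,0],0.95],
    [[5.4,0,-9.3],[0,0,0],0.95],
    [[9.3,0,-12],[0,0,0],0.95],
    [[9.3,0,-12],[0,0,0],0.95],
    [[7,0,-15],[0,0,-8],0.95],
    [[4.5,0,-18.5],[0,0,-16],0.95],
    [[2.4,0,-21.8],[0,0,-24],0.95],
    [[2.4,0,-21.8],[0,0,-32],0.95],
    [[2.4,0,-21.8],[0,0,-40],0.95],
    [[2.4,0,-21.8],[0,0,-48],0.95],
  ],
)

```text
clock: 15.8
tool_pos: [0.4962, -0.1558, 0.3002]
eef_rot: [0.86, -0.411, -0.083, -0.289]
contact_force: [0.2, 0.1, -1.9]
opening: 0.226
finger_force: 40.0
```

Emit:
carry_out(
  rows=[
    [[0,0,0],[0,0,-8],0.95],
    [[0,0,0],[0,0,-16],0.95],
    [[0,0,0],[0,0,-24],0.95],
    [[0,0,0],[0,0,-32],0.95],
    [[0,0,0],[0,0,-40],0.95],
    [[0,0,0],[0,0,-48],0.95],
    [[0,0,0],[0,0,-56],0.95],
    [[0,0,0],[0,0,-64],0.95],
    [[0,0,0],[0,0,-72],0.95],
    [[0,0,0],[0,0,-80],0.95],
    [[0,0,0],[0,0,-88],0.95],
    [[0,0,0],[0,0,-92],0.95],
  ],
)

```text
clock: 17.0
tool_pos: [0.4959, -0.1559, 0.2997]
eef_rot: [0.894, 0.332, 0.149, -0.261]
contact_force: [0.2, -0.4, -1.9]
opening: 0.221
finger_force: 40.0
```

```bash
sed -i 's/^TIP=.*/TIP=np.array([-.023,0,.1498])/; s/np.diag(\[-1,1,-1.\])/np.diag([1,-1,-1.])/' h.py; python3 go.py -.06,.07,.045 .085,.07,.045 .085,.07,.008 
```

```text
tip [-0.0539  0.0852  0.1669] F [ 0.2 -0.4 -1.9] op 0.221 q [ 0.88  0.67 -0.57  1.7  -0.3   1.02 -0.29]
-.06,.07,.045 ([-5.34, 4.46, 9.63], [-0.2, 0.0, -39.6])
.085,.07,.045 ([3.82, -3.09, 17.96], [-0.2, 0.0, -39.6])
.085,.07,.008 ([2.19, -1.73, 20.99], [-0.2, 0.0, -39.6])
```

Emit:
carry_out(
  rows=[
    [[0,0,0],[0,0,-8],0.95],
    [[0,0,0],[0,0,-16],0.95],
    [[-1,1,2],[0,0,-24],0.95],
    [[-2.5,2,4],[0,0,-32],0.95],
    [[-4,3.3,7],[0,0,-39.6],0.95],
    [[-5.3,4.5,9.6],[0,0,-39.6],0.95],
    [[-2.3,2,12.4],[0,0,-39.6],0.95],
    [[0.8,-0.5,15.2],[0,0,-39.6],0.95],
    [[3,-2.4,17.2],[0,0,-39.6],0.95],
    [[3.8,-3.1,18],[0,0,-39.6],0.95],
    [[3.8,-3.1,18],[0,0,-39.6],0.95],
    [[3.8,-3.1,18],[0,0,-39.6],0.95],
  ],
)

```text
clock: 18.2
tool_pos: [0.5208, -0.0164, 0.1801]
eef_rot: [0.731, 0.613, 0.228, -0.195]
contact_force: [0.0, -1.0, -1.4]
opening: 0.217
finger_force: 40.0
```

```bash
python3 go.py .085,.07,.045 .085,.07,.005 .085,.07,.001
```

```text
tip [0.0831 0.0692 0.0441] F [ 0.  -1.  -1.4] op 0.217 q [ 0.74  0.85 -0.75  1.94 -0.14  0.53  0.13]
.085,.07,.045 ([0.18, -0.11, 0.03], [-0.1, 0.1, -0.3])
.085,.07,.005 ([-2.11, -0.09, 3.31], [-0.1, 0.1, -0.3])
.085,.07,.001 ([-2.34, -0.09, 3.64], [-0.1, 0.1, -0.3])
```

Lower slowly through the expected floor height to check contact.

Emit:
carry_out(
  rows=[
    [[-0.6,-0.1,1.1],[0,0,0],0.95],
    [[-1.3,-0.1,2.2],[0,0,0],0.95],
    [[-1.9,-0.1,3],[0,0,0],0.95],
    [[-2.1,-0.1,3.3],[0,0,0],0.95],
    [[-2.1,-0.1,3.3],[0,0,0],0.95],
  ],
)

```text
clock: 18.7
tool_pos: [0.5195, -0.0129, 0.1406]
eef_rot: [0.73, 0.613, 0.229, -0.196]
contact_force: [0.2, -0.6, -2.1]
opening: 0.226
finger_force: 40.0
```

Emit:
carry_out(
  rows=[
    [[-0.1,0,0.15],[0,0,0],0.95],
    [[-0.23,0,0.33],[0,0,0],0.95],
    [[-0.23,0,0.33],[0,0,0],0.95],
    [[-0.23,0,0.33],[0,0,0],0.95],
  ],
)

```text
clock: 19.1
tool_pos: [0.5202, -0.0127, 0.1379]
eef_rot: [0.73, 0.614, 0.229, -0.195]
contact_force: [-1.0, -0.7, 0.8]
opening: 0.221
finger_force: 40.0
```

```bash
python3 go.py .085,.07,.006 .015,.07,.006
```

```text
tip [0.0869 0.0703 0.0021] F [-1.  -0.7  0.8] op 0.221 q [ 0.72  0.92 -0.73  1.96 -0.12  0.44  0.15]
.085,.07,.006 ([0.08, 0.0, -0.43], [-0.1, -0.0, -0.2])
.015,.07,.006 ([-5.65, 0.02, -4.45], [-0.1, -0.0, -0.2])
```

Emit:
carry_out(
  rows=[
    [[0.08,0,-0.4],[0,0,0],0.95],
    [[-0.5,0,-0.8],[0,0,0],0.95],
    [[-1.1,0,-1.2],[0,0,0],0.95],
    [[-1.7,0,-1.6],[0,0,0],0.95],
    [[-2.3,0,-2],[0,0,0],0.95],
    [[-2.9,0,-2.4],[0,0,0],0.95],
    [[-3.5,0,-2.85],[0,0,0],0.95],
    [[-4.1,0,-3.25],[0,0,0],0.95],
    [[-4.7,0,-3.7],[0,0,0],0.95],
    [[-5.2,0,-4.05],[0,0,0],0.95],
    [[-5.65,0,-4.37],[0,0,0],0.95],
  ],
)

```text
clock: 20.2
tool_pos: [0.5078, -0.0837, 0.1409]
eef_rot: [0.73, 0.614, 0.229, -0.195]
contact_force: [-0.5, 0.0, -2.6]
opening: 0.224
finger_force: 40.0
```

```bash
python3 go.py  -.045,.07,.0055 -.068,.07,.0055
```

```text
tip [0.0149 0.0708 0.005 ] F [-0.5  0.  -2.6] op 0.224 q [ 0.84  0.93 -0.73  1.9  -0.08  0.56  0.22]
-.045,.07,.0055 ([-4.87, 0.06, -3.48], [-0.1, -0.0, -0.2])
-.068,.07,.0055 ([-6.75, 0.07, -4.8], [-0.1, -0.0, -0.2])
```

Emit:
carry_out(
  rows=[
    [[-0.5,0,-0.36],[0,0,0],0.95],
    [[-1,0,-0.7],[0,0,0],0.95],
    [[-1.5,0,-1.05],[0,0,0],0.95],
    [[-2,0,-1.4],[0,0,0],0.95],
    [[-2.5,0,-1.75],[0,0,0],0.95],
    [[-3,0,-2.1],[0,0,0],0.95],
    [[-3.5,0,-2.5],[0,0,0],0.95],
    [[-4,0,-2.85],[0,0,0],0.95],
    [[-4.5,0,-3.2],[0,0,0],0.95],
    [[-5,0,-3.55],[0,0,0],0.95],
    [[-5.3,0,-3.8],[0,0,0],0.95],
  ],
)

```text
clock: 21.3
tool_pos: [0.4966, -0.1481, 0.1415]
eef_rot: [0.73, 0.614, 0.229, -0.195]
contact_force: [-0.3, 0.3, -2.2]
opening: 0.224
finger_force: 40.0
```

```bash
python3 go.py  -.06,.07,.0055 -.076,.07,.0055 -.082,.07,.0055
cat > seg.py <<'E'
from plant import r
from h import *
import sys
for cam in("top","side"):
    s=r.snapshot(cam);im=s["image"];hsv=cv2.cvtColor(im,cv2.COLOR_RGB2HSV)
    m=cv2.inRange(hsv,(8,90,90),(22,255,255));n,l,stt,c=cv2.connectedComponentsWithStats(m)
    for i in range(1,n):
        if stt[i,4]<25: continue
        P=inpan(at_z(s,*c[i],.017))
        if abs(P[0])>.14 or abs(P[1])>.16: continue
        vu=np.argwhere(l==i)[:,::-1];Q=np.array([inpan(at_z(s,*q,.017))[:2]*1000 for q in vu],np.float32)
        (cx,cy),(a,b),_=cv2.minAreaRect(Q);e=np.linalg.eigh(np.cov(Q.T))[1][:,1]
        print(cam,"c",round(cx),round(cy),"size",round(a),round(b),"ang",round(np.degrees(np.arctan(e[0]/e[1])),1),"area",stt[i,4],"x",Q[:,0].min().round(),Q[:,0].max().round(),"y",Q[:,1].min().round(),Q[:,1].max().round())
E
python3 seg.py
```

```text
tip [-0.0505  0.071   0.0056] F [-0.3  0.3 -2.2] op 0.224 q [ 0.94  0.94 -0.71  1.83 -0.05  0.68  0.29]
-.06,.07,.0055 ([-0.77, 0.07, -0.54], [-0.1, -0.0, -0.2])
-.076,.07,.0055 ([-2.09, 0.07, -1.46], [-0.1, -0.0, -0.2])
-.082,.07,.0055 ([-2.58, 0.07, -1.8], [-0.1, -0.0, -0.2])
top c 55 -69 size 96 14 ang 22.1 area 118 x 34.0 76.0 y -114.0 -24.0
top c -12 -70 size 97 12 ang 17.9 area 114 x -31.0 7.0 y -116.0 -23.0
top c -65 -69 size 97 12 ang 17.0 area 111 x -84.0 -48.0 y -115.0 -22.0
top c -70 72 size 49 111 ang -0.6 area 457 x -95.0 -46.0 y 16.0 127.0
top c -133 48 size 58 19 ang 76.8 area 114 x -161.0 -104.0 y 34.0 63.0
side c -83 76 size 76 124 ang -7.7 area 512 x -130.0 -56.0 y 13.0 143.0
side c -66 -71 size 99 15 ang 16.4 area 180 x -85.0 -48.0 y -120.0 -22.0
side c -12 -72 size 100 14 ang 17.3 area 185 x -31.0 7.0 y -121.0 -23.0
```

Emit:
carry_out(
  rows=[
    [[-0.3,0,-0.2],[0,0,0],0.95],
    [[-0.6,0,-0.4],[0,0,0],0.95],
    [[-0.9,0,-0.62],[0,0,0],0.95],
    [[-1.2,0,-0.83],[0,0,0],0.95],
    [[-1.5,0,-1.04],[0,0,0],0.95],
    [[-1.8,0,-1.25],[0,0,0],0.95],
    [[-2.1,0,-1.46],[0,0,0],0.95],
    [[-2.3,0,-1.6],[0,0,0],0.95],
    [[-2.3,0,-1.6],[0,0,0],0.95],
  ],
)

```text
clock: 22.3
tool_pos: [0.4919, -0.175, 0.1415]
eef_rot: [0.73, 0.614, 0.229, -0.195]
contact_force: [0.5, 1.2, -1.8]
opening: 0.223
finger_force: 40.0
```

```bash
python3 go.py  -.082,.07,.0055 -.086,.07,.0055; python3 seg.py |grep -v " -7[0-9] size\| -6[0-9] size"
```

```text
tip [-0.0777  0.0711  0.0056] F [ 0.5  1.2 -1.8] op 0.223 q [ 0.97  0.95 -0.71  1.79 -0.04  0.73  0.31]
-.082,.07,.0055 ([-0.34, 0.07, -0.23], [-0.1, -0.1, -0.2])
-.086,.07,.0055 ([-0.67, 0.07, -0.46], [-0.1, -0.1, -0.2])
top c -97 72 size 113 48 ang -0.6 area 460 x -122.0 -73.0 y 15.0 128.0
side c -110 76 size 81 127 ang -6.7 area 537 x -160.0 -81.0 y 14.0 144.0
```

Not yet clearly in contact; push on in 1 mm steps.

Emit:
carry_out(
  rows=[
    [[-0.1,0,-0.07],[0,0,0],0.95],
    [[-0.2,0,-0.14],[0,0,0],0.95],
    [[-0.3,0,-0.21],[0,0,0],0.95],
    [[-0.4,0,-0.28],[0,0,0],0.95],
    [[-0.4,0,-0.28],[0,0,0],0.95],
  ],
)

```text
clock: 22.9
tool_pos: [0.4915, -0.1771, 0.1423]
eef_rot: [0.729, 0.614, 0.23, -0.197]
contact_force: [2.4, 6.1, -3.3]
opening: 0.226
finger_force: 40.0
```

Emit:
carry_out(
  rows=[
    [[-0.1,0,-0.07],[0,0,0],0.95],
    [[-0.2,0,-0.14],[0,0,0],0.95],
    [[-0.2,0,-0.14],[0,0,0],0.95],
  ],
)

```text
clock: 23.2
tool_pos: [0.491, -0.1795, 0.1423]
eef_rot: [0.729, 0.614, 0.23, -0.197]
contact_force: [2.7, 6.7, -1.8]
opening: 0.22
finger_force: 40.0
```

```bash
python3 go.py  -.078,.07,.0055 -.078,.07,.05
```

```text
tip [-0.0818  0.0715  0.0067] F [ 2.7  6.7 -1.8] op 0.22 q [ 0.98  0.95 -0.71  1.78 -0.04  0.75  0.32]
-.078,.07,.0055 ([0.31, 0.09, 0.33], [-0.2, -0.3, -0.1])
-.078,.07,.05 ([2.88, 0.07, -3.3], [-0.2, -0.3, -0.1])
```

Emit:
carry_out(
  rows=[
    [[0.2,0,0.14],[0,0,0],0.95],
    [[0.5,0,0.3],[0,0,0],0.95],
    [[1.5,0,-1.2],[0,0,0],0.95],
    [[3,0,-3.3],[0,0,0],0.95],
    [[3.3,0,-3.6],[0,0,0],0.95],
    [[3.3,0,-3.6],[0,0,0],0.95],
  ],
)

```text
clock: 23.8
tool_pos: [0.4922, -0.1767, 0.19]
eef_rot: [0.73, 0.614, 0.229, -0.194]
contact_force: [-0.3, 0.1, -2.0]
opening: 0.222
finger_force: 40.0
```

```bash
python3 go.py  -.07,-.072,.055 .1,-.072,.05; python3 seg.py
```

```text
tip [-0.0797  0.0703  0.054 ] F [-0.3  0.1 -2. ] op 0.222 q [ 0.99  0.88 -0.73  1.76 -0.06  0.82  0.3 ]
-.07,-.072,.055 ([0.88, 14.21, 0.47], [-0.0, 0.1, -0.2])
.1,-.072,.05 ([14.54, 14.16, 10.61], [-0.0, 0.1, -0.2])
top c 55 -69 size 96 14 ang 22.1 area 118 x 34.0 76.0 y -114.0 -24.0
top c -12 -70 size 97 12 ang 18.0 area 113 x -31.0 7.0 y -116.0 -23.0
top c -65 -69 size 97 12 ang 17.1 area 112 x -84.0 -48.0 y -115.0 -22.0
top c -99 66 size 124 50 ang -3.1 area 457 x -124.0 -74.0 y 4.0 128.0
side c -114 97 size 83 170 ang -17.5 area 611 x -184.0 -80.0 y 14.0 174.0
side c -66 -71 size 99 15 ang 16.3 area 182 x -85.0 -48.0 y -120.0 -22.0
side c -12 -72 size 99 14 ang 17.4 area 183 x -31.0 7.0 y -120.0 -25.0
```

Emit:
carry_out(
  rows=[
    [[0.4,4,0.2],[0,0,0],0.95],
    [[0.7,8,0.3],[0,0,0],0.95],
    [[0.9,12,0.5],[0,0,0],0.95],
    [[1,14.2,0.6],[0,0,0],0.95],
    [[4,14.2,2.8],[0,0,0],0.95],
    [[7.5,14.2,5.4],[0,0,0],0.95],
    [[11,14.2,8],[0,0,0],0.95],
    [[13.5,14.2,9.9],[0,0,0],0.95],
    [[14.5,14.2,10.6],[0,0,0],0.95],
    [[14.5,14.2,10.6],[0,0,0],0.95],
    [[14.5,14.2,10.6],[0,0,0],0.95],
  ],
)

```text
clock: 25.0
tool_pos: [0.6623, -0.0257, 0.1844]
eef_rot: [0.731, 0.613, 0.228, -0.195]
contact_force: [0.4, -0.3, -0.7]
opening: 0.223
finger_force: 40.0
```

```bash
python3 go.py  .1,-.072,.05 .1,-.072,.0055
```

```text
tip [ 0.0977 -0.0718  0.0484] F [ 0.4 -0.3 -0.7] op 0.223 q [ 0.59  0.96 -0.68  1.51 -0.09  0.79  0.04]
.1,-.072,.05 ([0.26, -0.02, -0.01], [-0.1, 0.1, -0.4])
.1,-.072,.0055 ([-2.29, -0.0, 3.64], [-0.1, 0.1, -0.4])
```

Emit:
carry_out(
  rows=[
    [[-0.5,0,1.1],[0,0,0],0.95],
    [[-1.2,0,2.1],[0,0,0],0.95],
    [[-1.8,0,3],[0,0,0],0.95],
    [[-2.2,0,3.5],[0,0,0],0.95],
    [[-2.3,0,3.6],[0,0,0],0.95],
    [[-2.3,0,3.6],[0,0,0],0.95],
  ],
)

```text
clock: 25.6
tool_pos: [0.6626, -0.0214, 0.1427]
eef_rot: [0.73, 0.614, 0.229, -0.196]
contact_force: [-0.1, 0.8, -1.5]
opening: 0.222
finger_force: 40.0
```

```bash
python3 go.py  .1,-.072,.0055 .03,-.072,.0055 -.05,-.072,.0055;python3 seg.py
```

```text
tip [ 0.1023 -0.0712  0.0069] F [-0.1  0.8 -1.5] op 0.222 q [ 0.58  1.01 -0.68  1.53 -0.08  0.73  0.07]
.1,-.072,.0055 ([-0.26, 0.03, -0.02], [-0.1, -0.0, -0.2])
.03,-.072,.0055 ([-5.99, 0.05, -4.03], [-0.1, -0.0, -0.2])
-.05,-.072,.0055 ([-12.54, 0.07, -8.63], [-0.1, -0.0, -0.2])
top c 40 -111 size 50 16 ang 60.7 area 49 x 19.0 62.0 y -128.0 -96.0
top c 61 -53 size 61 14 ang 23.0 area 75 x 44.0 76.0 y -79.0 -24.0
top c -65 -68 size 52 12 ang 15.7 area 53 x -78.0 -55.0 y -91.0 -42.0
top c -101 72 size 113 40 ang 1.8 area 379 x -121.0 -81.0 y 16.0 128.0
side c -13 -77 size 89 15 ang 17.9 area 171 x -31.0 6.0 y -120.0 -35.0
side c -75 -102 size 34 14 ang 19.8 area 65 x -85.0 -64.0 y -120.0 -88.0
```

Emit:
carry_out(
  rows=[
    [[-0.5,0,-0.3],[0,0,0],0.95],
    [[-1,0,-0.6],[0,0,0],0.95],
    [[-1.5,0,-0.95],[0,0,0],0.95],
    [[-2,0,-1.3],[0,0,0],0.95],
    [[-2.5,0,-1.6],[0,0,0],0.95],
    [[-3,0,-1.95],[0,0,0],0.95],
    [[-3.5,0,-2.3],[0,0,0],0.95],
    [[-4,0,-2.65],[0,0,0],0.95],
    [[-4.5,0,-3],[0,0,0],0.95],
    [[-5,0,-3.35],[0,0,0],0.95],
    [[-5.5,0,-3.7],[0,0,0],0.95],
    [[-6,0,-4.05],[0,0,0],0.95],
  ],
)

```text
clock: 26.9
tool_pos: [0.6502, -0.0931, 0.1418]
eef_rot: [0.73, 0.614, 0.229, -0.195]
contact_force: [0.0, -0.1, -2.0]
opening: 0.225
finger_force: 40.0
```

Emit:
carry_out(
  rows=[
    [[-0.5,0,-0.35],[0,0,0],0.95],
    [[-1,0,-0.7],[0,0,0],0.95],
    [[-1.5,0,-1.05],[0,0,0],0.95],
    [[-2,0,-1.4],[0,0,0],0.95],
    [[-2.5,0,-1.75],[0,0,0],0.95],
    [[-3,0,-2.1],[0,0,0],0.95],
    [[-3.5,0,-2.45],[0,0,0],0.95],
    [[-4,0,-2.8],[0,0,0],0.95],
    [[-4.5,0,-3.15],[0,0,0],0.95],
    [[-5,0,-3.5],[0,0,0],0.95],
    [[-5.5,0,-3.85],[0,0,0],0.95],
    [[-6,0,-4.2],[0,0,0],0.95],
  ],
)

```text
clock: 28.1
tool_pos: [0.6377, -0.1653, 0.1417]
eef_rot: [0.73, 0.614, 0.229, -0.195]
contact_force: [-0.7, 0.1, -2.5]
opening: 0.224
finger_force: 40.0
```

```bash
python3 go.py -.076,-.072,.0055 -.082,-.072,.0055;python3 seg.py
```

```text
tip [-0.0437 -0.0709  0.0059] F [-0.7  0.1 -2.5] op 0.224 q [ 0.77  1.05 -0.67  1.4  -0.04  0.93  0.21]
-.076,-.072,.0055 ([-2.66, 0.07, -1.82], [-0.1, -0.0, -0.2])
-.082,-.072,.0055 ([-3.15, 0.07, -2.17], [-0.1, -0.0, -0.2])
top c -61 -77 size 110 49 ang -3.1 area 415 x -85.0 -36.0 y -132.0 -22.0
top c -101 72 size 113 40 ang 1.7 area 381 x -121.0 -81.0 y 16.0 128.0
side c -102 71 size 117 43 ang 1.1 area 466 x -123.0 -80.0 y 12.0 130.0
side c -69 -21 size 42 28 ang 38.8 area 78 x -88.0 -50.0 y -44.0 -3.0
side c -69 -83 size 47 86 ang -6.3 area 354 x -99.0 -47.0 y -125.0 -44.0
```

Emit:
carry_out(
  rows=[
    [[-0.35,0,-0.24],[0,0,0],0.95],
    [[-0.7,0,-0.48],[0,0,0],0.95],
    [[-1.05,0,-0.72],[0,0,0],0.95],
    [[-1.4,0,-0.96],[0,0,0],0.95],
    [[-1.75,0,-1.2],[0,0,0],0.95],
    [[-2.1,0,-1.44],[0,0,0],0.95],
    [[-2.4,0,-1.65],[0,0,0],0.95],
    [[-2.7,0,-1.86],[0,0,0],0.95],
    [[-2.8,0,-1.93],[0,0,0],0.95],
    [[-2.8,0,-1.93],[0,0,0],0.95],
  ],
)

```text
clock: 29.2
tool_pos: [0.6319, -0.1988, 0.1413]
eef_rot: [0.73, 0.614, 0.229, -0.195]
contact_force: [0.3, 0.2, -1.6]
opening: 0.219
finger_force: 40.0
```

Emit:
carry_out(
  rows=[
    [[-0.1,0,-0.07],[0,0,0],0.95],
    [[-0.2,0,-0.14],[0,0,0],0.95],
    [[-0.3,0,-0.21],[0,0,0],0.95],
    [[-0.4,0,-0.28],[0,0,0],0.95],
    [[-0.4,0,-0.28],[0,0,0],0.95],
  ],
)

```text
clock: 29.7
tool_pos: [0.6312, -0.2024, 0.1416]
eef_rot: [0.73, 0.614, 0.229, -0.196]
contact_force: [0.0, 1.7, -1.7]
opening: 0.223
finger_force: 40.0
```

```bash
python3 go.py -.082,-.072,.0055;python3 seg.py
```

```text
tip [-0.0813 -0.0707  0.0059] F [ 0.   1.7 -1.7] op 0.223 q [ 0.81  1.07 -0.67  1.35 -0.03  0.99  0.24]
-.082,-.072,.0055 ([-0.05, 0.08, -0.01], [-0.2, -0.1, -0.2])
top c -98 -77 size 110 47 ang -3.0 area 395 x -122.0 -74.0 y -132.0 -22.0
top c -101 72 size 113 40 ang 1.9 area 380 x -121.0 -81.0 y 16.0 128.0
side c -102 71 size 43 117 ang 1.1 area 466 x -123.0 -80.0 y 12.0 130.0
side c -106 -20 size 44 27 ang 33.2 area 77 x -123.0 -87.0 y -44.0 -2.0
side c -109 -76 size 55 100 ang -10.5 area 335 x -152.0 -82.0 y -126.0 -40.0
```

Emit:
carry_out(
  rows=[
    [[-0.1,0,-0.07],[0,0,0],0.95],
    [[-0.2,0,-0.14],[0,0,0],0.95],
    [[-0.3,0,-0.21],[0,0,0],0.95],
    [[-0.3,0,-0.21],[0,0,0],0.95],
  ],
)

```text
clock: 30.2
tool_pos: [0.631, -0.2038, 0.1424]
eef_rot: [0.729, 0.614, 0.231, -0.197]
contact_force: [1.3, 6.0, -2.1]
opening: 0.221
finger_force: 40.0
```

```bash
python3 go.py -.084,-.072,.0055
```

```text
tip [-0.0821 -0.0706  0.0069] F [ 1.3  6.  -2.1] op 0.221 q [ 0.81  1.07 -0.67  1.35 -0.03  1.    0.25]
-.084,-.072,.0055 ([-0.15, 0.08, 0.02], [-0.2, -0.3, -0.2])
```

Emit:
carry_out(
  rows=[
    [[0.3,0,0.2],[0,0,0],0.95],
    [[0.6,0,0.3],[0,0,0],0.95],
    [[1.6,0,-1.2],[0,0,0],0.95],
    [[4,0,-4.5],[0,0,0],0.95],
    [[6.5,0,-8],[0,0,0],0.95],
    [[8.5,0,-11.5],[0,0,0],0.95],
    [[8.5,0,-11.5],[0,0,0],0.95],
  ],
)

```text
clock: 30.9
tool_pos: [0.6351, -0.2049, 0.293]
eef_rot: [0.73, 0.614, 0.232, -0.189]
contact_force: [0.4, -0.3, -2.1]
opening: 0.224
finger_force: 40.0
```

```bash
python3 - <<'E'
from plant import r
from h import *
st=r.get_state();p,R0=pose(st);print(p,st['q'].round(2))
# vertical, over approach; rake x yaw as when gripped
q=np.array([.40,-.25,.36]);Rt=rakeR(0,10);print(rel(p,R0,q,Rt));p,R0=q,Rt
q=HOME-.13*HX;q=np.array([q[0],q[1],.36])+.0025*PX;Rt=rakeR(0,-11);print(rel(p,R0,q,Rt),q)
E
```

```text
[ 0.63514304 -0.20488121  0.29295345] [ 0.81  0.9  -0.7   1.24 -0.08  1.22  0.17]
([-3.04, -22.31, -10.55], [-20.8, -30.7, 67.9])
([-6.05, 7.38, 0.0], [0.0, 0.0, 21.0]) [ 0.353279   -0.33319575  0.36      ]
```

Emit:
carry_out(
  rows=[
    [[0,-2,-4],[-2.1,-3.1,6.8],0.95],
    [[-0.3,-4.5,-8],[-4.2,-6.2,13.6],0.95],
    [[-0.6,-7,-10],[-6.3,-9.3,20.4],0.95],
    [[-1,-10,-10.5],[-8.4,-12.4,27.2],0.95],
    [[-1.5,-13,-10.5],[-10.5,-15.5,34],0.95],
    [[-2,-16,-10.5],[-12.6,-18.6,40.8],0.95],
    [[-2.5,-19,-10.5],[-14.7,-21.7,47.6],0.95],
    [[-3,-22.3,-10.5],[-16.8,-24.8,54.4],0.95],
    [[-3,-22.3,-10.5],[-18.9,-27.9,61.2],0.95],
    [[-3,-22.3,-10.5],[-20.8,-30.7,67.9],0.95],
    [[-3,-22.3,-10.5],[-20.8,-30.7,67.9],0.95],
  ],
)

```text
clock: 32.0
tool_pos: [0.399, -0.2472, 0.355]
eef_rot: [0.996, 0.09, -0.005, -0.003]
contact_force: [0.8, -0.4, -2.6]
opening: 0.222
finger_force: 40.0
```

```bash
python3 seg.py; python3 - <<'E'
from plant import r
from h import *
st=r.get_state();p,R0=pose(st);print(p,st['q'].round(2))
q=HOME-.13*HX;q=np.array([q[0],q[1],.36])+.0025*PX;Rt=rakeR(0,-11);print(rel(p,R0,q,Rt),q)
q[2]=.190;print(rel(p,R0,q,Rt),q)
t=r.snapshot("top")["image"][110:230,260:380,::-1];s=r.snapshot("side")["image"][180:310,210:370,::-1]
cv2.imwrite("pics/f1.png",np.hstack([cv2.resize(t,(400,400),interpolation=cv2.INTER_CUBIC),cv2.resize(s,(400,400),interpolation=cv2.INTER_CUBIC)]))
E
```

```text
top c -102 -73 size 101 39 ang 1.0 area 360 x -121.0 -82.0 y -123.0 -22.0
top c -101 72 size 113 40 ang 1.7 area 381 x -121.0 -81.0 y 16.0 128.0
side c -102 73 size 114 43 ang 0.1 area 448 x -123.0 -81.0 y 15.0 130.0
side c -102 -74 size 42 104 ang 0.5 area 487 x -123.0 -81.0 y -126.0 -21.0
[ 0.39789629 -0.24873843  0.35440997] [ 0.61  0.35 -0.22  1.83  0.09  0.99 -1.03]
([-5.92, 7.5, -0.55], [-0.3, 0.7, 21.4]) [ 0.353279   -0.33319575  0.36      ]
([-5.73, 7.63, 16.44], [-0.3, 0.7, 21.4]) [ 0.353279   -0.33319575  0.19      ]
```

Emit:
carry_out(
  rows=[
    [[-3,4,-0.5],[0,0,8],0.95],
    [[-6,7.5,-0.5],[-0.2,0.4,16],0.95],
    [[-8.4,7.7,-0.5],[-0.3,0.7,21.4],0.95],
    [[-8.4,7.7,4],[-0.3,0.7,21.4],0.95],
    [[-8.4,7.7,8],[-0.3,0.7,21.4],0.95],
    [[-8.4,7.7,12],[-0.3,0.7,21.4],0.95],
    [[-8.4,7.7,15.5],[-0.3,0.7,21.4],0.95],
    [[-8.4,7.7,16.4],[-0.3,0.7,21.4],0.95],
    [[-8.4,7.7,16.4],[-0.3,0.7,21.4],0.95],
  ],
)

```text
clock: 33.1
tool_pos: [0.3257, -0.3389, 0.1898]
eef_rot: [0.995, -0.098, -0.001, -0.001]
contact_force: [0.3, -0.5, -1.5]
opening: 0.223
finger_force: 40.0
```

```bash
python3 - <<'E'
from plant import r
from h import *
st=r.get_state();p,R0=pose(st);print(p,st['q'].round(2),R.from_matrix(R0@np.diag([1,-1,-1.])).as_euler('zyx',degrees=True).round(2))
Rt=rakeR(0,-11)
for q in [(.3294,-.3284,.189),(.43,-.3475,.189),(.4572,-.3527,.189),(.481,-.3570,.189)]:print(q,rel(p,R0,q,Rt))
t=r.snapshot("top")["image"][145:265,360:480,::-1];ss=r.snapshot("side");s=ss["image"][110:250,150:290,::-1]
d=lambda q:((q-[150,110])*400/140+[400,0]).round(0)
for n,X in [("headL",[0,-.051,.1168]),("headR",[0,.051,.1168]),("collar",[0,0,.0318]),("tipL",[-.023,-.045,.1498])]:print(n,d(proj(ss,p+R0@np.array(X))))
cv2.imwrite("pics/g1.png",np.hstack([cv2.resize(t,(400,400),interpolation=cv2.INTER_CUBIC),cv2.resize(s,(400,400),interpolation=cv2.INTER_CUBIC)]))
E
```

```text
[ 0.32573166 -0.33886196  0.18979775] [ 0.76  0.57 -0.07  2.07  0.09  0.5  -1.15] [-11.26   0.16   0.11]
(0.3294, -0.3284, 0.189) ([0.16, -1.1, 0.08], [-0.1, 0.2, -0.3])
(0.43, -0.3475, 0.189) ([10.39, -1.19, 0.05], [-0.1, 0.2, -0.3])
(0.4572, -0.3527, 0.189) ([13.16, -1.21, 0.04], [-0.1, 0.2, -0.3])
(0.481, -0.357, 0.189) ([15.58, -1.25, 0.03], [-0.1, 0.2, -0.3])
headL [689. 127.]
headR [606.  93.]
collar [634.  54.]
tipL [699. 130.]
```

View pics/g1.png

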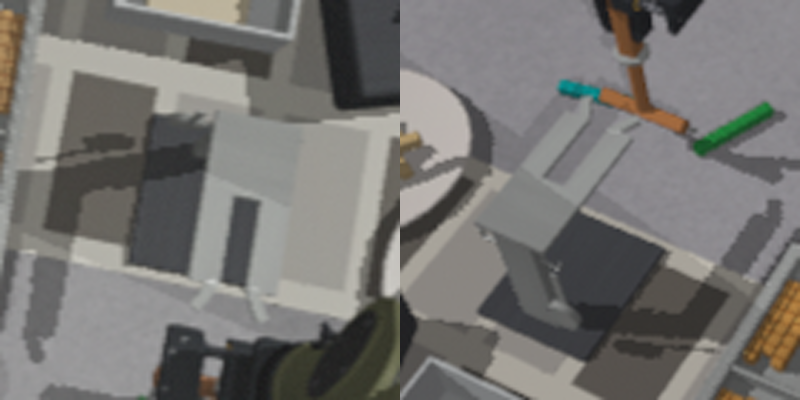

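Emit:
carry_out(
  rows=[
    [[0,-0.6,0],[0,0,0],0.95],
    [[0.2,-1.1,0.1],[0,0,0],0.95],
    [[0.2,-1.1,0.1],[0,0,0],0.95],
    [[2,-1.15,0.1],[0,0,0],0.95],
    [[4,-1.15,0.1],[0,0,0],0.95],
    [[6,-1.15,0.1],[0,0,0],0.95],
    [[7.5,-1.2,0.1],[0,0,0],0.95],
    [[9,-1.2,0.1],[0,0,0],0.95],
    [[10.4,-1.2,0.1],[0,0,0],0.95],
    [[10.4,-1.2,0.1],[0,0,0],0.95],
  ],
)

```text
clock: 34.2
tool_pos: [0.4334, -0.3471, 0.1898]
eef_rot: [0.995, -0.097, 0.001, 0.0]
contact_force: [-0.4, -0.2, -1.7]
opening: 0.219
finger_force: 40.0
```

```bash
python3 - <<'E'
from plant import r
from h import *
st=r.get_state();p,R0=pose(st);print(p,st['contact_force'].round(1),st['moment'].round(2))
Rt=rakeR(0,-11)
for q in [(.4572,-.3522,.188),(.4815,-.3562,.188)]:print(q,rel(p,R0,q,Rt))
E
```

```text
[ 0.43342038 -0.34706611  0.18978137] [-0.4 -0.2 -1.7] [0.05 0.14 0.06]
(0.4572, -0.3522, 0.188) ([2.43, 0.05, 0.18], [0.0, -0.1, -0.1])
(0.4815, -0.3562, 0.188) ([4.89, -0.03, 0.19], [0.0, -0.1, -0.1])
```

Emit:
carry_out(
  rows=[
    [[1,0,0],[0,0,0],0.95],
    [[2,0,0],[0,0,0],0.95],
    [[3,0,0],[0,0,0],0.95],
    [[3.8,0,0],[0,0,0],0.95],
    [[4.4,0,0],[0,0,0],0.95],
    [[4.8,0,0],[0,0,0],0.95],
    [[4.8,0,0],[0,0,0],0.95],
  ],
)

```text
clock: 34.9
tool_pos: [0.4785, -0.3565, 0.1893]
eef_rot: [0.995, -0.098, -0.0, 0.0]
contact_force: [0.1, 0.1, -1.5]
opening: 0.223
finger_force: 40.0
```

Emit:
carry_out(
  rows=[
    [[0.1,0,0],[0,0,0],0.95],
    [[0.2,0,0],[0,0,0],0.95],
    [[0.2,0,0],[0,0,0],0.95],
  ],
)

```text
clock: 35.2
tool_pos: [0.4798, -0.357, 0.1894]
eef_rot: [0.995, -0.098, -0.001, 0.0]
contact_force: [0.2, 0.2, -1.5]
opening: 0.221
finger_force: 40.0
```

Emit:
carry_out(
  rows=[
    [[0.1,0,0],[0,0,0],0.95],
    [[0.2,0,0],[0,0,0],0.95],
    [[0.2,0,0],[0,0,0],0.95],
  ],
)

```text
clock: 35.5
tool_pos: [0.4811, -0.3572, 0.1892]
eef_rot: [0.995, -0.098, -0.001, -0.0]
contact_force: [-1.5, 0.3, 0.1]
opening: 0.223
finger_force: 40.0
```

Emit:
carry_out(
  rows=[
    [[0.1,0,0],[0,0,0],0.95],
    [[0.15,0,0],[0,0,0],0.95],
    [[0.15,0,0],[0,0,0],0.95],
  ],
)

```text
clock: 35.8
tool_pos: [0.4815, -0.3573, 0.1891]
eef_rot: [0.995, -0.098, -0.002, -0.0]
contact_force: [-4.6, 1.2, 1.2]
opening: 0.22
finger_force: 40.0
```

Emit:
carry_out(
  rows=[
    [[-0.2,0,0],[0,0,0],0.95],
    [[-0.2,0,0.3],[0,0,0],0.95],
    [[-0.2,0,0.6],[0,0,0],0.95],
    [[-0.2,0,0.7],[0,0,0],0.95],
    [[-0.2,0,0.75],[0,0,0],0.95],
    [[-0.2,0,0.75],[0,0,0],0.95],
  ],
)

```text
clock: 36.4
tool_pos: [0.4813, -0.3571, 0.1816]
eef_rot: [0.995, -0.098, -0.001, -0.0]
contact_force: [-3.3, 0.7, -2.0]
opening: 0.225
finger_force: 40.0
```

```bash
python3 - <<'E'
from plant import r
st=r.get_state();print(st['tool_pos'],st['contact_force'].round(1),st['moment'].round(2))
E
```

```text
[ 0.48128886 -0.35713822  0.18161201] [-3.3  0.7 -2. ] [0.11 0.9  0.02]
```

Emit:
carry_out(
  rows=[
    [[-0.1,0,0],[0,0,0],0.95],
    [[-0.1,0,0.1],[0,0,0],0.95],
    [[-0.1,0,0.15],[0,0,0],0.95],
    [[-0.1,0,0.15],[0,0,0],0.95],
  ],
)

```text
clock: 36.8
tool_pos: [0.4812, -0.3571, 0.1815]
eef_rot: [0.995, -0.098, 0.0, 0.0]
contact_force: [-2.3, 0.4, 5.2]
opening: 0.225
finger_force: 40.0
```

Emit:
carry_out(
  rows=[
    [[-0.05,0,-0.05],[0,0,0],0.95],
    [[-0.05,0,-0.05],[0,0,0],0.7],
    [[-0.05,0,-0.05],[0,0,0],0.5],
    [[-0.05,0,-0.05],[0,0,0],0.3],
    [[-0.05,0,-0.05],[0,0,0],0],
    [[-0.05,0,-0.05],[0,0,0],0],
    [[-0.05,0,-0.05],[0,0,0],0],
    [[-0.05,0,-0.05],[0,0,0],0],
    [[-0.05,0,-0.05],[0,0,0],0],
    [[-0.05,0,-0.05],[0,0,0],0],
  ],
)

```text
clock: 37.8
tool_pos: [0.48, -0.3569, 0.1809]
eef_rot: [0.995, -0.098, -0.0, 0.0]
contact_force: [-0.2, -0.2, 0.5]
opening: 0.984
finger_force: 0.0
```

Emit:
carry_out(
  rows=[
    [[0,0,-1],[0,0,0],0],
    [[0,0,-3],[0,0,0],0],
    [[0,0,-6],[0,0,0],0],
    [[0,0,-10],[0,0,0],0],
    [[0,0,-15],[0,0,0],0],
    [[-4,0,-18],[0,0,0],0],
    [[-9,0,-18],[0,0,0],0],
    [[-9,0,-18],[0,0,0],0],
  ],
)

```text
clock: 38.6
tool_pos: [0.3834, -0.3381, 0.3615]
eef_rot: [0.995, -0.101, -0.004, -0.0]
contact_force: [0.8, -0.9, -0.2]
opening: 1.001
finger_force: 0.0
```

```bash
python3 seg.py; python3 - <<'E'
from plant import r
from h import *
for cam in("top","side"):
    s=r.snapshot(cam);hsv=cv2.cvtColor(s["image"],cv2.COLOR_RGB2HSV);m=cv2.inRange(hsv,(3,110,60),(22,255,255));n,l,st,c=cv2.connectedComponentsWithStats(m)
    for X in [HOME+[0,0,.079],HOME+[0,0,.045]]: print(cam,"expect",proj(s,X).round(1))
    e=proj(s,HOME+[0,0,.06])
    for i in range(1,n):
        if st[i,4]>8 and np.hypot(*(c[i]-e))<45: print(cam,st[i],c[i].round(1))
E
```

```text
top c -102 -73 size 101 39 ang 0.8 area 361 x -121.0 -82.0 y -123.0 -22.0
top c -101 71 size 111 40 ang 1.8 area 380 x -121.0 -81.0 y 16.0 126.0
side c -102 72 size 113 43 ang 0.1 area 443 x -123.0 -81.0 y 15.0 129.0
side c -102 -74 size 42 104 ang 0.5 area 482 x -123.0 -81.0 y -126.0 -21.0
top expect [442.2 204. ]
top expect [438.4 205.6]
top [432 201  14   8  79] [439.1 204.5]
top [411 205   8   6  41] [414.5 207.3]
side expect [198.4 151.9]
side expect [201.1 160.3]
side [194 149  14  23 187] [200.6 160.4]
side [208 186  18  13 104] [216.8 192.4]
```

```bash
python3 -c "
from plant import r
print(r.finish_job())"
```

```text
the job is handed in; nothing more can be done
None
```

The job is handed in at about 39 s of the 70 s allowed. In each half the three rusks lie flat, straight across and packed against the end wall, and the rake hangs upright by its collar at the closed end of the hanger slot, all measured from the top and side cameras. I did not check the other table objects individually afterwards, but no reading suggested a knock.

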